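# Lay up a clog sole for gluing

## Task

Lay up the upturned clog sole for gluing: first lay the oval rubber tread pad lengthwise on the sanded oval patch of the forefoot, then build the heel on the sanded heel patch, namely the wooden heel block, on it the D-shaped rubber heel cap, and last the steel weight standing upright in the middle of the cap to press it down. Heel block and cap lie centred with their flat edges towards the toe. Set the weight down gently without dropping it, and leave the glue jar and the roll of tape where they stand.

Things in the scene. Friction and masses are not known exactly. Their poses are not given: they have to be found in the camera images.
- tread_seat (a point): Centre of the sanded pale oval patch (90 x 60 mm) on the forefoot of the upturned clog sole, on the sole's flat upper face, 40 mm above the bench. The sole is fixed: brown wood, 261 mm long, 96 mm wide at the forefoot, 60 mm at the waist and 72 mm at the heel, 28 mm thick on a 12 mm steel holder. x points along the sole to the toe, z up. The toe end is 70 mm along +x; the heel seat is 157 mm along -x.
- heel_seat (a point): Centre of the sanded pale D-shaped patch (66 mm wide, 64 mm long) on the narrow heel end of the same sole and at the same height, 40 mm above the bench. x points along the sole to the toe (the flat edge of the patch faces that way), z up.
- pad_centre (a point): Centre (half-way up) of the loose tread pad: black rubber, rigid, oval with straight sides, 84 mm long along its x, 54 mm wide along its y, 14 mm thick, about 60 g; lies flat on the bench, z up. It is the same either way round.
- block_centre (a point): Centre (half-way up) of the loose heel block: brown wood, D-shaped, 62 mm wide along its y, 60 mm long along its x with the flat edge at +x and the half-round end at -x, 26 mm thick, about 70 g; lies flat on the bench, z up.
- block_flat (a point): Middle of the heel block's flat edge, 30 mm along the block's +x from its centre, half-way up.
- cap_centre (a point): Centre (half-way up) of the loose heel cap: black rubber, rigid, D-shaped, 52 mm wide along its y, 50 mm long along its x with the flat edge at +x and the half-round end at -x, 14 mm thick, about 40 g; lies flat on the bench, z up.
- cap_flat (a point): Middle of the heel cap's flat edge, 25 mm along the cap's +x from its centre, half-way up.
- weight_centre (a point): Middle of the height of the loose round steel weight, on its axis, 33 mm above its underside: a disc 48 mm in diameter and 30 mm high carrying a plain round grip 22 mm in diameter and 36 mm high, 66 mm high in all, about 0.5 kg (0.4 to 0.65 kg); stands upright on the bench, z up.
- jar_centre (a point): Bystander: middle of a closed white glue jar with a metal lid, 70 mm in diameter, 90 mm high, standing on the bench. Not to be moved.
- tape_centre (a point): Bystander: middle of a roll of paper tape, 90 mm in diameter outside, 45 mm high, lying flat on the bench. Not to be moved.
There are look-alikes about, which are no part of the job. There is more than one size of the part that bears block_centre; the job needs the smaller. Leave any green look-alike of the part that bears pad_centre alone.

How it is judged:
On the way, in this order (a step that is already met when the one before it is completed fails the run):
1. the tread pad lies on the forefoot patch, let go (horizontal distance between pad_centre and tread_seat below 0.012 m and z of pad_centre in the frame of tread_seat between 0.004 and 0.01 m and angle between the x axis of pad_centre and the x axis of tread_seat, either way round below 0.25 rad and contact force between the fingers and pad below 0.3 N), for 0.2 s.
2. the heel block lies on the heel patch, flat edge to the toe, let go (horizontal distance between block_centre and heel_seat below 0.01 m and z of block_centre in the frame of heel_seat between 0.009 and 0.017 m and angle between the x axis of block_centre and the x axis of heel_seat, either way round below 0.25 rad and angle between block_centre's own z axis and vertical below 0.1 rad and x of block_flat in the frame of heel_seat above 0.005 m and contact force between the fingers and block below 0.3 N), for 0.2 s.
3. the heel cap lies on the heel block, flat edge to the toe, let go (horizontal distance between cap_centre and block_centre below 0.01 m and z of cap_centre in the frame of heel_seat between 0.029 and 0.037 m and angle between the x axis of cap_centre and the x axis of heel_seat, either way round below 0.25 rad and angle between cap_centre's own z axis and vertical below 0.1 rad and x of cap_flat in the frame of heel_seat above 0.005 m and contact force between the fingers and cap below 0.3 N), for 0.2 s.
4. the weight stands on the heel cap, let go (horizontal distance between weight_centre and cap_centre below 0.012 m and z of weight_centre in the frame of heel_seat between 0.068 and 0.078 m and angle between weight_centre's own z axis and vertical below 0.1 rad and contact force between the fingers and weight below 0.3 N), for 0.2 s.
At the end, for the whole second after the job is handed in: Pad flat on the forefoot patch (12 mm, 0.25 rad); block flat on the heel patch and cap flat on the block (each 10 mm, 0.25 rad, flat edge to the toe); weight upright on the cap (12 mm, tilt under 0.1 rad); all let go and at rest (all of step 1 and all of step 2 and all of step 3 and all of step 4 and linear speed of each of pad, block, cap, weight below 0.02 m/s); the robot touches nothing.
It fails at once if the glue jar is moved (more than 20 mm) (distance of jar_centre from where it was at the start of the episode above 0.02 m).
It fails at once if the roll of tape is moved (more than 20 mm) (distance of tape_centre from where it was at the start of the episode above 0.02 m).
It fails at once if the weight is dropped (falls free at more than 0.45 m/s, about 10 mm) (contact force between the fingers and weight below 0.3 N and linear speed of weight above 0.45 m/s).
It also fails if it takes over 115 s, if anything falls off the work surface, if the arm or the gripper's body presses on something with over 40 N, if the wrist force passes 120 N, or if a joint passes its speed limit or range.

## Robot

A 6-joint arm with a two-finger parallel gripper is mounted at the origin on the work surface. World frame = base frame: x ahead of the robot, y to its left, z up, the work surface at z = 0. Lengths are in m, angles in rad, forces in N, time in s.
With the tool pointing down it reaches from about 0.425 to 0.95 m from the base axis. Payload 3.5 kg.
Tool frame: the origin (TCP) lies on the mounting face of the last link; the fingertips stand 173 mm ahead of it and the grasp point (between the pads) lies 155 mm ahead of it; z points along the fingers, x is the direction in which the jaws open and shut, and the axes are right-handed (so a half turn about z gives the same grasp; the last joint's range is limited). The gripper opens to 85 mm and grips with 20 to 120 N. Pads are 22 mm wide; open, the fingers measure 114 mm over their backs; the gripper's body (76 mm by 85 mm) begins 54 mm behind the grasp point. The pads swing forward as they close: fully open they stand 13 mm farther back than shut.
Start: joints at [1.006, 0.286, 1.577, -0, 1.279, -0.15], TCP at [0.272, 0.618, 0.405] pointing down, gripper open.
Joint ranges: [-2.77, 2.77], [-0.9, 2.22], [0.21, 2.48], [-1.53, 4.67], [0.24, 2.81], [-2.84, 2.84]. Speed limits (rad/s): [2.79, 2.79, 3.14, 3.14, 3.14, 3.14].

## Interface

Orientations are given as a unit quaternion [x, y, z, w].
In Python, from plant import get_state, read_camera, sign_off gives the robot as it stands.
- The arm moves only by the shell command python3 -m jog 'ROWS' [FORCE]. ROWS is JSON, a list of rows, each an object of numbers: "grip": the closure, from 0 (fully open) to 1 (shut); "x", "y", "z": the shift along the tool's x, y, z in mm; "rx", "ry", "rz": the turn, a rotation vector about the tool's x, y, z in degrees. A call has 1 to 8 rows; each row shifts and turns the commanded pose from where the row before left it, along the tool's axes as they then stand; what a row does not reach is not made up. A row lasts 1/12 s, in which the tool goes at most 41.7 mm and 7.16 degrees, less where a joint would pass 70% of its speed; a pose out of reach is approached as far as the arm can. A call with a gripper value outside its range is refused whole. The fingers move at their own pace and stop on an object; FORCE is the grip in N (left out, the last holds). Time passes only in rows, so rows that do not move let the fingers close. It gives the time, the measured TCP pose, the force and the opening at its end, in the units of the state.
- get_state(): the state, without advancing time (a new reading comes with each control period).
- read_camera(name): name is "side" or "top" or "wrist"; returns a dict with "frame" (480x640x3 uint8, red, green, blue), "intrinsics" (3x3 intrinsics, pixels), "k1" (the pictures are not rectified: a ray, as slopes to the right and down, at radius r is drawn at 1 + k1 r^2 times it, then the intrinsics apply), "R" (3x3) and "t" (3): a world point X has camera coordinates R X + t. Camera axes: x right, y down, z forward; pixel columns grow to the right and rows downward; lengths in m; the calibration is good to about 2 mm. A picture is of the moment at which its call begins. There is no depth.
- sign_off(): hands the job in, once; it reports no verdict.
The state is a dict: "time": time; "qpos": joint angles; "dq": joint speeds; "joint_efforts": joint torques, N m; "eef_pos": TCP position; "tcp_rot": TCP orientation; "contact_force": force on the tool from outside, world axes, zero at the start; "wrist_torque": the same for the moment, N m; "opening": opening from 0.0 (shut) to 1.0 (fully open).
Only numpy, scipy, OpenCV 4.12 (cv2) and the standard library are available. Lean on these libraries where they do the work, as an engineer would, in place of code of your own. Each camera call takes 0.05 s, during which the arm holds its last target.

## Working session

There is one attempt and no reset: what is moved stays moved. The work goes in short steps, Python scripts to look and compute and a shell command to move; the robot and the scene stay as the last step left them, time stands still between calls to the robot, and variables do not carry over. Pictures are saved under pics/ and viewed, and the job is handed in when it is done.

```bash
ls; mkdir -p pics; cat > h.py <<'E'
import numpy as np, cv2
from plant import get_state, read_camera, sign_off
def snap(n,f):
    c=read_camera(n); cv2.imwrite('pics/'+f,c['frame'][:,:,::-1]); np.savez('pics/'+f+'.npz',**{k:np.array(v) for k,v in c.items()}); return c
def px2w(c,u,v,z):
    K=np.array(c['intrinsics']);k1=float(c['k1']);R=np.array(c['R']);t=np.array(c['t'])
    d=np.array([(u-K[0,2])/K[0,0],(v-K[1,2])/K[1,1]]); s=d.copy()
    for _ in range(30): s=d/(1+k1*(s@s))
    r=R.T@np.array([s[0],s[1],1]); o=-R.T@t
    return o+r*(z-o[2])/r[2]
def w2px(c,X):
    K=np.array(c['intrinsics']);k1=float(c['k1']);p=np.array(c['R'])@np.array(X)+np.array(c['t'])
    s=p[:2]/p[2]; s=s*(1+k1*(s@s)); return K[0,0]*s[0]+K[0,2],K[1,1]*s[1]+K[1,2]
def load(f): return dict(np.load('pics/'+f+'.npz'))
E
python3 - <<'E'
from h import *
for n in('top','side','wrist'):
    c=snap(n,n+'0.png'); print(n,c['intrinsics'],c['k1'],-np.array(c['R']).T@c['t'])
s=get_state();print(s)
E
```

```text
pics
top [[457.77409195   0.         323.52719082]
 [  0.         457.77409195 236.30830972]
 [  0.           0.           1.        ]] -0.03846647547188583 [ 0.41137853 -0.0070917   1.14584624]
side [[495.10449535   0.         311.56241981]
 [  0.         495.10449535 241.08855663]
 [  0.           0.           1.        ]] -0.0912674475413087 [0.16093071 0.67755872 0.88582952]
wrist [[366.85227224   0.         320.0322681 ]
 [  0.         366.85227224 243.43064053]
 [  0.           0.           1.        ]] -0.030326024602368714 [0.20622993 0.6459081  0.37197719]
{'time': 0.15, 'qpos': array([ 1.00596124e+00,  2.86994586e-01,  1.57782625e+00, -1.24388068e-05,
        1.27865236e+00, -1.50028310e-01]), 'dq': array([ 8.44527462e-05, -3.59678438e-03, -5.29427487e-03,  9.99542513e-04,
        4.35063038e-04, -8.52520695e-04]), 'joint_efforts': array([ 8.77932434e-04, -4.06607044e+01, -2.93138999e+01, -1.56340748e-04,
        3.96963092e-03, -2.37349255e-06]), 'eef_pos': array([0.27191956, 0.61759343, 0.40365087]), 'tcp_rot': array([ 8.37558528e-01,  5.46346802e-01, -8.52996027e-04,  3.95648844e-04]), 'contact_force': array([ 0.44824163,  0.83996127, -0.18909408]), 'wrist_torque': array([-0.01158021, -0.03312175, -0.00300989]), 'opening': 0.9976714347875177}
```

View pics/top0.png

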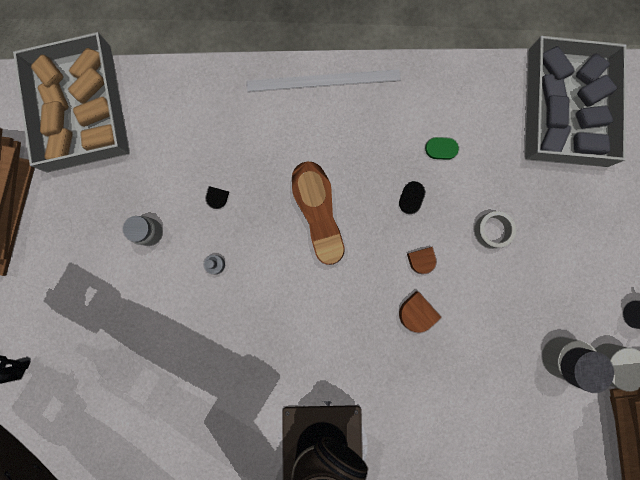

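View pics/side0.png

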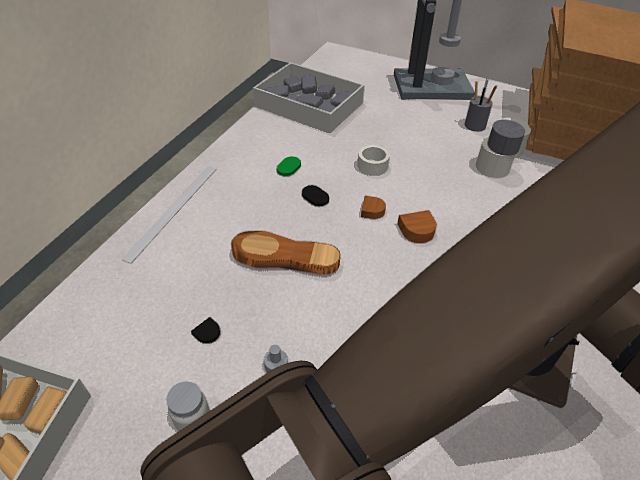

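View pics/wrist0.png

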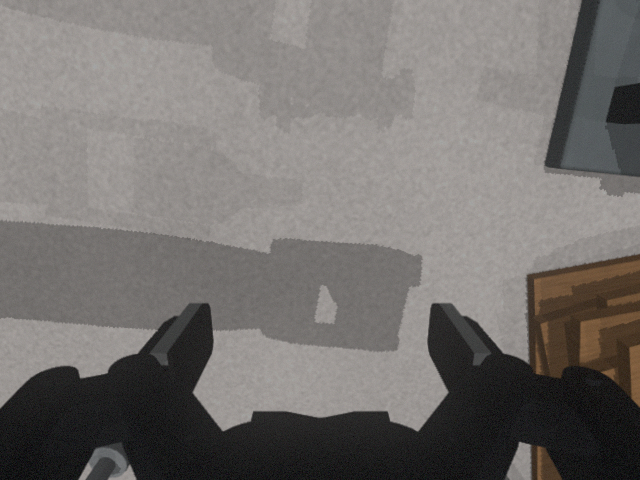

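```bash
python3 - <<'E'
from h import *
c=load('top0.png'); f=c['frame']
crops=[(180,165,270,290),(275,150,365,275),(380,165,470,290),(380,230,470,355)]
W=[cv2.resize(f[y0:y1,x0:x1],None,fx=4.4,fy=4.4,interpolation=cv2.INTER_CUBIC)[:,:,::-1] for x0,y0,x1,y1 in crops[:2]]
cv2.imwrite('pics/crA.png',np.hstack(W))
W=[cv2.resize(f[y0:y1,x0:x1],None,fx=4.4,fy=4.4,interpolation=cv2.INTER_CUBIC)[:,:,::-1] for x0,y0,x1,y1 in crops[2:]]
cv2.imwrite('pics/crB.png',np.hstack(W))
hsv=cv2.cvtColor(f,cv2.COLOR_RGB2HSV)
dark=(f.max(2)<60).astype(np.uint8); 
brown=((hsv[...,1]>100)&(hsv[...,0]<25)).astype(np.uint8)
pale=((hsv[...,0]<25)&(hsv[...,1]>70)&(hsv[...,2]>150)).astype(np.uint8)
for nm,m,z in(('dark',dark,.012),('brown',brown,.02),('pale',pale,.04)):
    n,l,st,ce=cv2.connectedComponentsWithStats(m)
    for i in range(1,n):
        if 150<st[i,4]<6000 and 140<ce[i][1]<340 and 150<ce[i][0]<500:
            pts=np.argwhere(l==i)[:,::-1]
            w=np.array([px2w(c,u,v,z)[:2] for u,v in pts]); cc=w.mean(0); q=np.cov((w-cc).T); ev,V=np.linalg.eigh(q)
            print(nm,st[i],ce[i].round(1),cc.round(4),'axis',np.degrees(np.arctan2(V[1,1],V[0,1])).round(1),'half',(2*np.sqrt(ev)).round(4))
E
```

```text
dark [399 181  26  33 628] [411.5 197.3] [ 0.6052 -0.2358] axis 157.6 half [0.0292 0.0441]
dark [206 187  23  22 376] [216.3 197.3] [0.6134 0.2542] axis 71.5 half [0.0273 0.0289]
dark [149 218  13  26 153] [156.5 231.2] [0.5304 0.4037] axis -177.1 half [0.0132 0.0329]
brown [ 292  162   52  102 3068] [317.6 210.2] [5.756e-01 5.000e-04] axis -164.5 half [0.0445 0.1441]
brown [407 247  29  27 553] [422.4 260.2] [ 0.4466 -0.2557] axis 102.3 half [0.0313 0.0355]
brown [ 399  292   42   40 1068] [417.6 313.5] [ 0.3168 -0.2395] axis 52.0 half [0.0434 0.0478]
pale [298 174  14  32 155] [303.7 189.9] [0.6229 0.0336] axis -165.6 half [0.0101 0.0425]
pale [315 239  28  23 399] [329.7 250.4] [ 0.4737 -0.0274] axis 107.3 half [0.0221 0.0359]
```

```bash
python3 -m jog 2>&1 | head; python3 -c "
from scipy.spatial.transform import Rotation as R
from h import *
s=get_state();print(R.from_quat(s['tcp_rot']).as_matrix().round(3));c=load('wrist0.png');M=R.from_quat(s['tcp_rot']).as_matrix();print((c['R']@M).round(3), M.T@(-c['R'].T@c['t']-s['eef_pos']))"
```

```text
invalid input
[[ 0.403  0.915 -0.001]
 [ 0.915 -0.403 -0.002]
 [-0.002 -0.    -1.   ]]
[[ 1.    -0.    -0.002]
 [-0.     0.961 -0.276]
 [ 0.002  0.276  0.961]] [-0.00050113 -0.07152143  0.03169393]
```

View pics/crA.png

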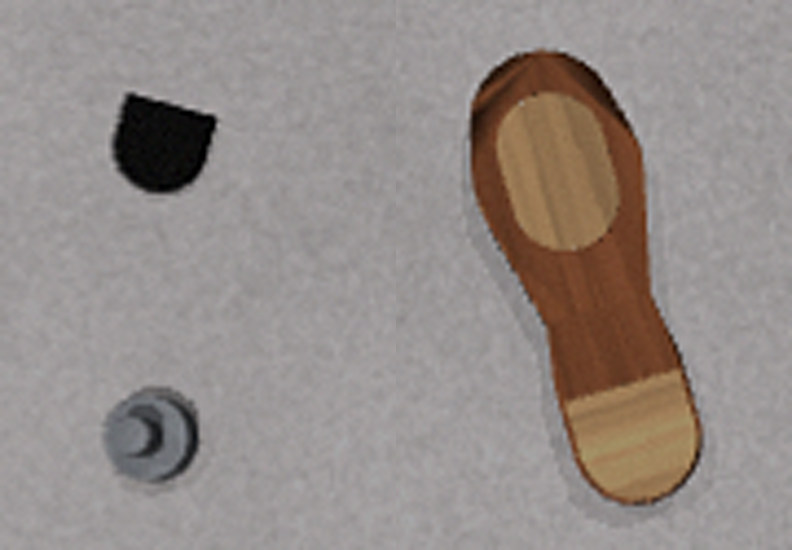

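View pics/crB.png

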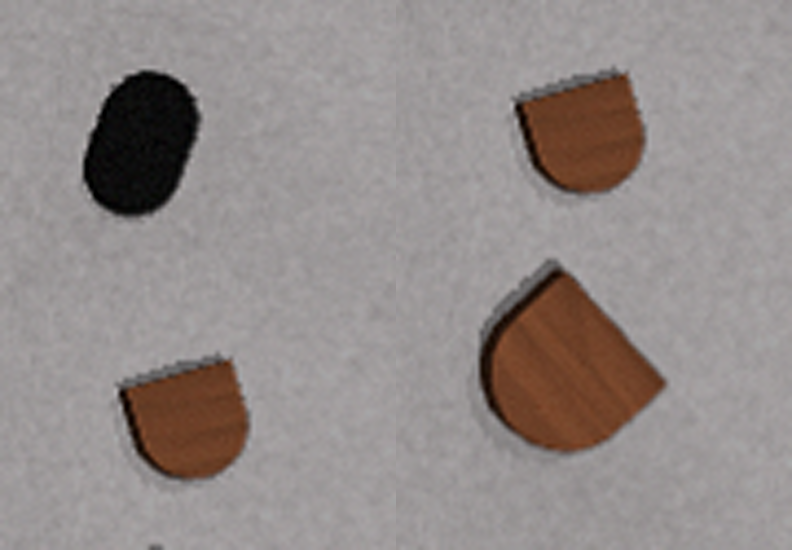

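```bash
cat >> h.py <<'E'
from scipy.optimize import minimize
def stadium(L,w):
    r=w/2; a=np.linspace(-np.pi/2,np.pi/2,24); s=L/2-r
    p=np.c_[s+r*np.cos(a),r*np.sin(a)]; return np.r_[p,-p]
def dee(L,w):
    r=w/2; a=np.linspace(np.pi/2,3*np.pi/2,40)
    return np.r_[[[L/2,-r],[L/2,r]],np.c_[-L/2+r+r*np.cos(a),r*np.sin(a)]]
def cov(c,poly,p,zs,box,hull=True):
    th=p[2]; R=np.array([[np.cos(th),-np.sin(th)],[np.sin(th),np.cos(th)]]); q=poly@R.T+p[:2]
    pts=np.array([w2px(c,(x,y,z)) for z in zs for x,y in q]); x0,y0,x1,y1=box; S=8
    P=((pts-[x0,y0]+.5)*S-.5)
    if len(zs)>1: P=cv2.convexHull(P.astype(np.float32))[:,0]
    im=np.zeros(((y1-y0)*S,(x1-x0)*S),np.float32)
    cv2.fillPoly(im,[np.round(P*16).astype(np.int32)],1.0,shift=4)
    return cv2.resize(im,(x1-x0,y1-y0),interpolation=cv2.INTER_AREA)
def fit(c,feat,poly,zs,box,p0):
    x0,y0,x1,y1=box; I=feat[y0:y1,x0:x1].astype(float)
    def cost(p):
        m=cov(c,poly,p,zs,box).ravel(); A=np.c_[m,1-m]; s,_,_,_=np.linalg.lstsq(A,I.ravel(),rcond=None)
        return ((A@s-I.ravel())**2).mean()
    best=None
    for k in range(3):
        r=minimize(cost,p0,method='Nelder-Mead',options=dict(initial_simplex=np.array([p0,np.add(p0,[.006,0,0]),np.add(p0,[0,.006,0]),np.add(p0,[0,0,.1])]),xatol=1e-5,fatol=1e-4)); p0=r.x
    return r.x,r.fun,I.var()
E
cat > f1.py <<'E'
from h import *
import sys
c=load(sys.argv[1]); f=c['frame'].astype(float)
lum=f.mean(2); red=f[...,0]-f[...,2]
d=np.radians
for nm,ft,po,zs,box,p0 in[
 ('pad',lum,stadium(.084,.054),(0,.014),(390,172,435,222),(.605,-.2358,d(-22))),
 ('cap',lum,dee(.05,.052),(0,.014),(198,178,238,216),(.613,.254,d(-18))),
 ('block',red,dee(.06,.062),(.026,),(400,238,446,282),(.447,-.256,d(14))),
 ('heel',lum,dee(.064,.066),(.04,),(316,232,344,266),(.472,-.027,d(15))),
 ('tread',lum,stadium(.09,.06),(.04,),(297,168,328,210),(.62,.02,d(15))),
 ]:
    x,e,v=fit(c,ft,po,zs,box,p0); print(nm,x[:2].round(4),np.degrees(x[2]).round(1),'res',round(e,1),'var',round(v,1))
E
python3 f1.py top0.png
python3 - <<'E'
from h import *
c=load('top0.png')
for u,v,z in((213.2,264.5,.03),(211,264.3,.066)): print(px2w(c,u,v,z))
E
```

```text
pad [ 0.6058 -0.2367] -21.0 res 41.4 var 3882.1
cap [0.6118 0.2563] -15.4 res 54.1 var 3708.5
block [ 0.4441 -0.2567] 14.5 res 17.8 var 762.7
heel [ 0.4755 -0.0262] 14.8 res 530.5 var 646.0
tread [0.6261 0.0151] 15.4 res 311.8 var 699.0
[0.44457257 0.25699535 0.03      ]
[0.44405665 0.25368423 0.066     ]
```

```bash
cat > go.py <<'E'
from h import *
import sys
from scipy.spatial.transform import Rotation as Ro
def plan(x,y,zg,adeg):
    s=get_state(); M=Ro.from_quat(s['tcp_rot']).as_matrix(); a=np.degrees(np.arctan2(M[1,0],M[0,0])); p=s['eef_pos']
    rz=-((adeg-a+180)%360-180); D=np.array([x,y,zg+.155])-p
    t=np.radians(adeg); cx,sx=np.cos(t),np.sin(t)
    print('t',round(s['time'],2),'now',p.round(4),'a',a.round(2),'tilt',np.degrees(M[:2,2]).round(2),'op',round(s['opening'],3),'F',s['contact_force'].round(1))
    print('rz',rz.round(2),'then xyz mm',(1000*np.array([D[0]*cx+D[1]*sx,D[0]*sx-D[1]*cx,-D[2]])).round(1))
if __name__=='__main__': plan(*map(float,sys.argv[1:5]))
E
python3 go.py .6058 -.2367 .15 69
```

```text
t 0.15 now [0.2719 0.6176 0.4037] a 66.23 tilt [-0.06 -0.09] op 0.998 F [ 0.4  0.8 -0.2]
rz -2.77 then xyz mm [-677.9  617.9   98.7]
```

```bash
python3 -m jog '[{"rz":-2.8,"grip":0},{"x":-26,"y":24,"z":4},{"x":-26,"y":24,"z":4},{"x":-26,"y":24,"z":4},{"x":-26,"y":24,"z":4},{"x":-26,"y":24,"z":4},{"x":-26,"y":24,"z":4},{"x":-26,"y":24,"z":4}]' 40
python3 -m jog '[{"x":-26,"y":24,"z":4},{"x":-26,"y":24,"z":4},{"x":-26,"y":24,"z":4},{"x":-26,"y":24,"z":4},{"x":-26,"y":24,"z":4},{"x":-26,"y":24,"z":4},{"x":-26,"y":24,"z":4},{"x":-26,"y":24,"z":4}]'
python3 -m jog '[{"x":-26,"y":24,"z":4},{"x":-26,"y":24,"z":4},{"x":-26,"y":24,"z":4},{"x":-26,"y":24,"z":4},{"x":-26,"y":24,"z":4},{"x":-26,"y":24,"z":4},{"x":-26,"y":24,"z":4},{"x":-26,"y":24,"z":4}]'
python3 go.py .6058 -.2367 .15 69
```

```text
t 0.15 now [0.2719 0.6176 0.4037] a 66.23 tilt [-0.06 -0.09] op 0.998 F [ 0.4  0.8 -0.2]
rz -2.77 then xyz mm [-677.9  617.9   98.7]$[0]: bad value
$[0]: bad value
$[0]: bad value
```

```bash
python3 -m jog '[{"grip":0.0,"x":-26.0,"y":24.0,"z":4.0,"rx":0.0,"ry":0.0,"rz":-2.8}]' 40; python3 -m jog '[{"grip":0,"x":-26,"y":24,"z":4,"rx":0,"ry":0,"rz":0}]'; python3 -m jog '[{"grip":0,"x":-26,"y":24,"z":4}]' 
```

```text
time: 0.23
eef_pos: [0.2822, 0.5868, 0.4006]
tcp_rot: [0.823, 0.568, 0.001, -0.001]
contact_force: [0.7, -1.1, 0.9]
opening: 1.002
time: 0.32
eef_pos: [0.296, 0.5515, 0.396]
tcp_rot: [0.823, 0.569, -0.0, 0.0]
contact_force: [0.3, -0.7, -0.4]
opening: 1.001$[0]: bad value
```

```bash
python3 -m jog '[{"grip":0,"x":-26,"y":24,"z":4,"rx":0,"ry":0,"rz":0},{"grip":0,"x":-26,"y":24,"z":4,"rx":0,"ry":0,"rz":0},{"grip":0,"x":-26,"y":24,"z":4,"rx":0,"ry":0,"rz":0},{"grip":0,"x":-26,"y":24,"z":4,"rx":0,"ry":0,"rz":0},{"grip":0,"x":-26,"y":24,"z":4,"rx":0,"ry":0,"rz":0},{"grip":0,"x":-26,"y":24,"z":4,"rx":0,"ry":0,"rz":0},{"grip":0,"x":-26,"y":24,"z":4,"rx":0,"ry":0,"rz":0},{"grip":0,"x":-26,"y":24,"z":4,"rx":0,"ry":0,"rz":0}]'
python3 -m jog '[{"grip":0,"x":-26,"y":24,"z":4,"rx":0,"ry":0,"rz":0},{"grip":0,"x":-26,"y":24,"z":4,"rx":0,"ry":0,"rz":0},{"grip":0,"x":-26,"y":24,"z":4,"rx":0,"ry":0,"rz":0},{"grip":0,"x":-26,"y":24,"z":4,"rx":0,"ry":0,"rz":0},{"grip":0,"x":-26,"y":24,"z":4,"rx":0,"ry":0,"rz":0},{"grip":0,"x":-26,"y":24,"z":4,"rx":0,"ry":0,"rz":0},{"grip":0,"x":-26,"y":24,"z":4,"rx":0,"ry":0,"rz":0},{"grip":0,"x":-26,"y":24,"z":4,"rx":0,"ry":0,"rz":0}]'
python3 -m jog '[{"grip":0,"x":-26,"y":24,"z":4,"rx":0,"ry":0,"rz":0},{"grip":0,"x":-26,"y":24,"z":4,"rx":0,"ry":0,"rz":0},{"grip":0,"x":-26,"y":24,"z":4,"rx":0,"ry":0,"rz":0},{"grip":0,"x":-26,"y":24,"z":4,"rx":0,"ry":0,"rz":0},{"grip":0,"x":-26,"y":24,"z":4,"rx":0,"ry":0,"rz":0}]'
python3 go.py .6058 -.2367 .15 69
```

```text
time: 0.98
eef_pos: [0.4015, 0.2868, 0.3643]
tcp_rot: [0.824, 0.567, -0.0, -0.0]
contact_force: [0.2, 0.8, 0.3]
opening: 0.999
time: 1.65
eef_pos: [0.5065, 0.0238, 0.3324]
tcp_rot: [0.824, 0.567, 0.0, -0.0]
contact_force: [0.5, 0.3, 0.3]
opening: 1.0
time: 2.07
eef_pos: [0.5721, -0.1405, 0.3122]
tcp_rot: [0.824, 0.567, -0.0, -0.0]
contact_force: [1.4, 0.1, 0.2]
opening: 0.997
t 2.07 now [ 0.5721 -0.1405  0.3122] a 69.01 tilt [-0.03  0.02] op 0.997 F [1.4 0.1 0.2]
rz 0.01 then xyz mm [-77.7  66.    7.2]
```

```bash
python3 -m jog '[{"grip":0,"x":-26,"y":22,"z":2,"rx":0,"ry":0,"rz":0},{"grip":0,"x":-26,"y":22,"z":2,"rx":0,"ry":0,"rz":0},{"grip":0,"x":-25.7,"y":22,"z":3,"rx":0,"ry":0,"rz":0},{"grip":0,"x":0,"y":0,"z":0,"rx":0,"ry":0,"rz":0}]'
python3 go.py .6058 -.2367 .019 69
python3 -c "
from h import *
snap('wrist','w1.png');snap('side','s1.png')"
```

```text
time: 2.4
eef_pos: [0.6063, -0.2401, 0.305]
tcp_rot: [0.825, 0.565, -0.0, 0.001]
contact_force: [-1.4, -0.1, 0.8]
opening: 1.003
t 2.4 now [ 0.6063 -0.2401  0.305 ] a 68.78 tilt [ 0.05 -0.13] op 1.003 F [-1.4 -0.1  0.8]
rz -0.22 then xyz mm [  3.   -1.7 131. ]
```

View pics/w1.png

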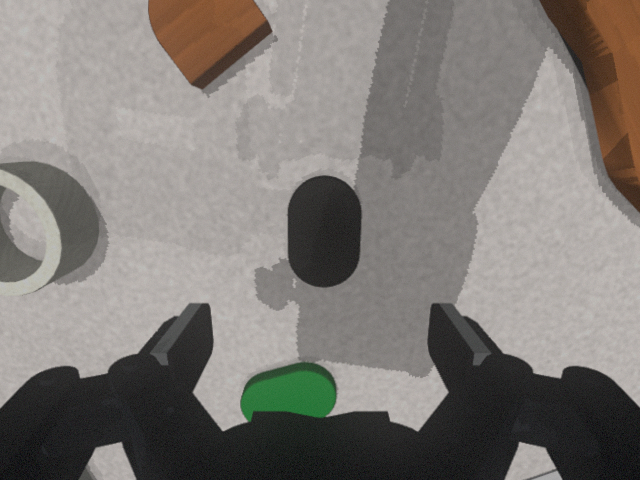

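View pics/s1.png

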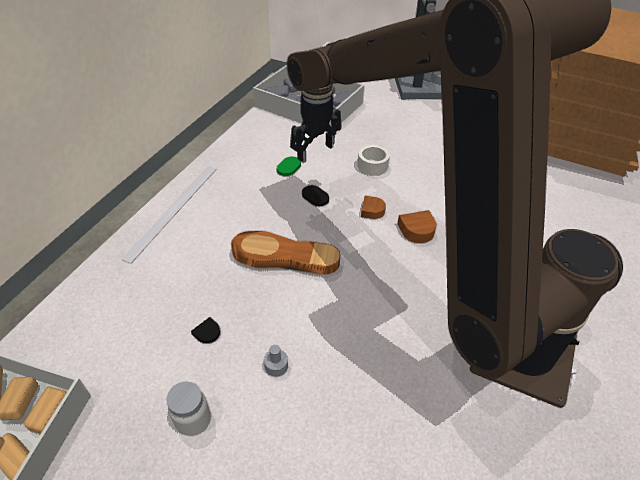

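```bash
python3 - <<'E'
from h import *
d=np.radians
c=load('w1.png'); L=c['frame'].astype(float).mean(2)
x,e,v=fit(c,np.minimum(L,100),stadium(.084,.054),(0,.014),(270,160,380,305),(.606,-.2367,d(-21))); print(x,np.degrees(x[2]),e,v)
E
python3 go.py .6058 -.2367 .019 69
```

```text
[ 0.60454772 -0.23669472 -0.38296756] -21.9424251001679 45.73243199533534 804.7577658570355
t 2.5 now [ 0.6055 -0.236   0.3048] a 68.91 tilt [-0.08  0.06] op 0.999 F [-0.1  0.9  0. ]
rz -0.09 then xyz mm [ -0.5   0.5 130.8]
```

```bash
python3 -m jog '[{"grip":0.15,"x":-1,"y":0,"z":25,"rx":0,"ry":0,"rz":0.5},{"grip":0.15,"x":0,"y":0,"z":30,"rx":0,"ry":0,"rz":0},{"grip":0.15,"x":0,"y":0,"z":30,"rx":0,"ry":0,"rz":0},{"grip":0.15,"x":0,"y":0,"z":25,"rx":0,"ry":0,"rz":0},{"grip":0.15,"x":0,"y":0,"z":12,"rx":0,"ry":0,"rz":0},{"grip":0.15,"x":0,"y":0,"z":0,"rx":0,"ry":0,"rz":0},{"grip":0.15,"x":0,"y":0,"z":0,"rx":0,"ry":0,"rz":0}]'
python3 go.py .605 -.2367 .019 68.3
python3 -c "
from h import *
snap('wrist','w2.png');c=snap('side','s2.png')
cv2.imwrite('pics/s2c.png',cv2.resize(c['frame'][120:240,240:400,::-1],None,fx=5,fy=5,interpolation=3))"
```

```text
time: 3.08
eef_pos: [0.6053, -0.235, 0.1839]
tcp_rot: [0.826, 0.563, -0.0, -0.0]
contact_force: [-0.3, -0.8, 0.5]
opening: 0.849
t 3.08 now [ 0.6053 -0.235   0.1839] a 68.59 tilt [-0.04  0.03] op 0.849 F [-0.3 -0.8  0.5]
rz 0.29 then xyz mm [-1.7  0.3  9.9]
```

View pics/w2.png

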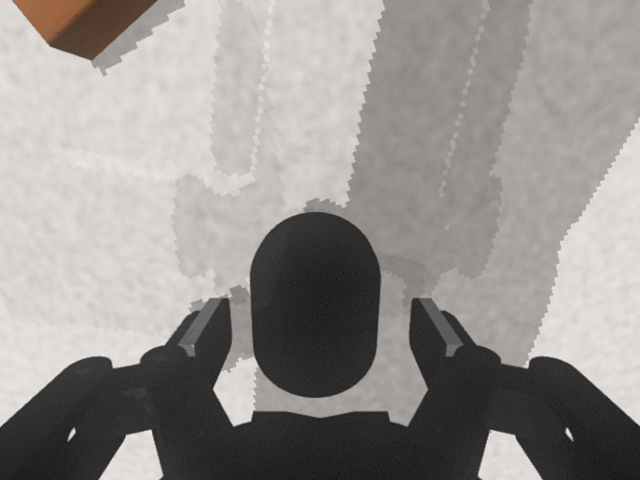

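View pics/s2c.png

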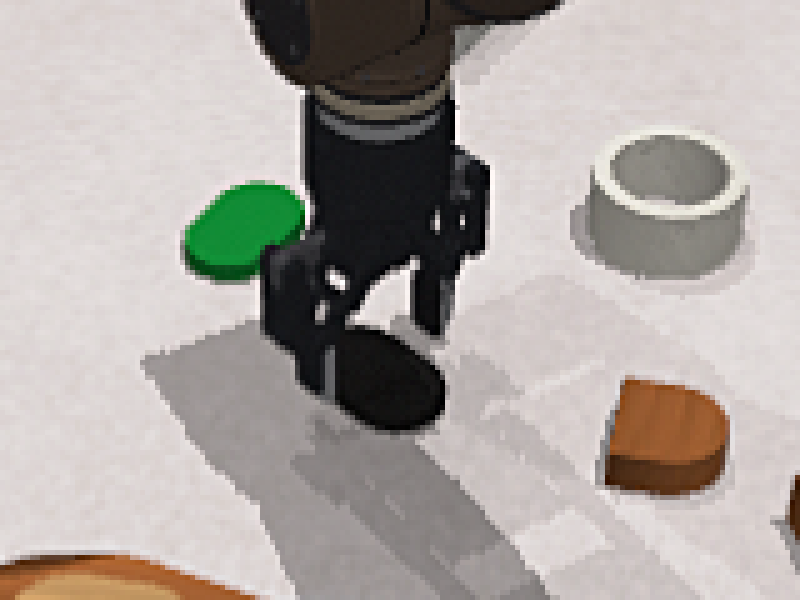

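```bash
python3 -m jog '[{"grip":0.15,"x":-1.5,"y":0,"z":5,"rx":0,"ry":0,"rz":0},{"grip":0.15,"x":0,"y":0,"z":0,"rx":0,"ry":0,"rz":0}]'; python3 -m jog '[{"grip":0.15,"x":0,"y":0,"z":3,"rx":0,"ry":0,"rz":0},{"grip":0.15,"x":0,"y":0,"z":0,"rx":0,"ry":0,"rz":0}]';  python3 -m jog '[{"grip":1,"x":0,"y":0,"z":0,"rx":0,"ry":0,"rz":0},{"grip":1,"x":0,"y":0,"z":0,"rx":0,"ry":0,"rz":0},{"grip":1,"x":0,"y":0,"z":0,"rx":0,"ry":0,"rz":0},{"grip":1,"x":0,"y":0,"z":0,"rx":0,"ry":0,"rz":0},{"grip":1,"x":0,"y":0,"z":0,"rx":0,"ry":0,"rz":0},{"grip":1,"x":0,"y":0,"z":0,"rx":0,"ry":0,"rz":0}]' 40
python3 go.py .605 -.2367 .019 68.3
python3 -c "
from h import *
snap('wrist','w3.png');c=snap('side','s3.png')
cv2.imwrite('pics/s3c.png',cv2.resize(c['frame'][120:240,240:400,::-1],None,fx=5,fy=5,interpolation=3))"
```

```text
time: 3.35
eef_pos: [0.6051, -0.2376, 0.18]
tcp_rot: [0.826, 0.563, 0.0, 0.001]
contact_force: [0.0, -0.3, 0.3]
opening: 0.85
time: 3.52
eef_pos: [0.6047, -0.2373, 0.1757]
tcp_rot: [0.826, 0.563, 0.0, 0.0]
contact_force: [0.3, 0.0, -0.6]
opening: 0.851
time: 4.02
eef_pos: [0.6049, -0.2374, 0.1761]
tcp_rot: [0.826, 0.563, 0.0, 0.0]
contact_force: [-2.1, -0.4, 2.0]
opening: 0.621
t 4.02 now [ 0.6049 -0.2374  0.1761] a 68.53 tilt [ 0.04 -0.02] op 0.621 F [-2.1 -0.4  2. ]
rz 0.23 then xyz mm [ 0.7 -0.2  2.1]
```

View pics/s3c.png

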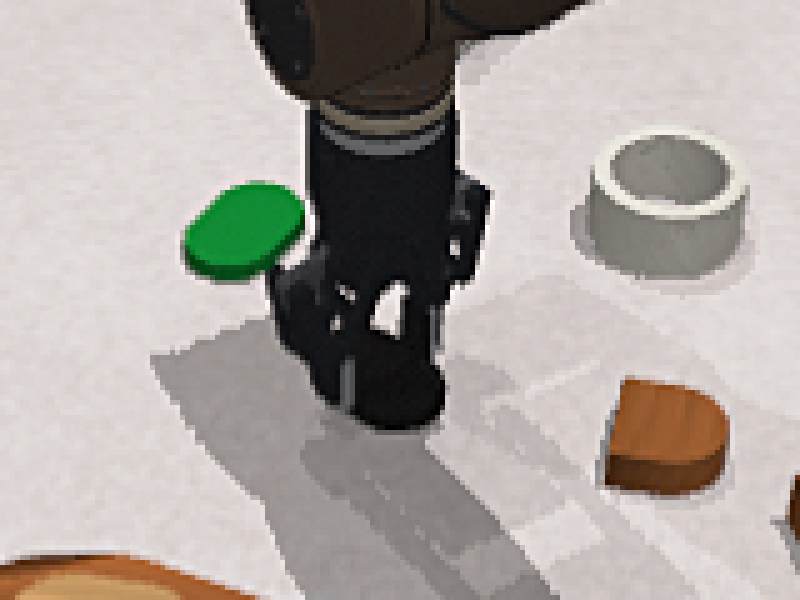

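View pics/w3.png

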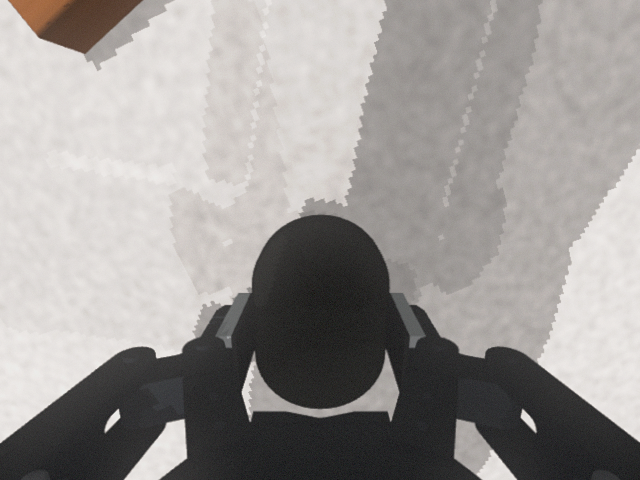

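```bash
python3 -m jog '[{"grip":1,"x":0,"y":0,"z":-10,"rx":0,"ry":0,"rz":0},{"grip":1,"x":0,"y":0,"z":-25,"rx":0,"ry":0,"rz":-6},{"grip":1,"x":0,"y":0,"z":-30,"rx":0,"ry":0,"rz":-6},{"grip":1,"x":0,"y":0,"z":-30,"rx":0,"ry":0,"rz":-6},{"grip":1,"x":0,"y":0,"z":-20,"rx":0,"ry":0,"rz":-6},{"grip":1,"x":0,"y":0,"z":-15,"rx":0,"ry":0,"rz":-6},{"grip":1,"x":0,"y":0,"z":0,"rx":0,"ry":0,"rz":-6.5},{"grip":1,"x":0,"y":0,"z":0,"rx":0,"ry":0,"rz":0}]'
python3 go.py .6261 .0151 .15 105.2
python3 -c "
from h import *
snap('wrist','w4.png')"
```

```text
time: 4.78
eef_pos: [0.6049, -0.2373, 0.3077]
tcp_rot: [0.608, 0.794, 0.0, 0.001]
contact_force: [-0.4, -0.2, -0.8]
opening: 0.62
t 4.78 now [ 0.6049 -0.2373  0.3077] a 105.15 tilt [ 0.13 -0.07] op 0.62 F [-0.4 -0.2 -0.8]
rz -0.05 then xyz mm [238.   86.6   2.7]
```

View pics/w4.png

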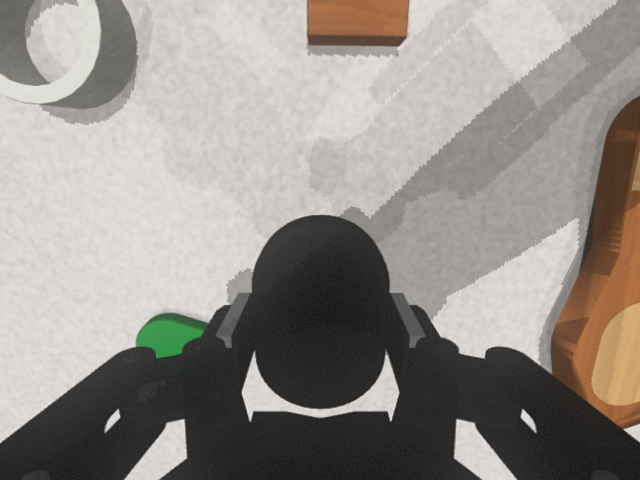

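```bash
python3 -m jog '[{"grip":1,"x":34,"y":12,"z":0,"rx":0,"ry":0,"rz":0},{"grip":1,"x":34,"y":12,"z":0,"rx":0,"ry":0,"rz":0},{"grip":1,"x":34,"y":12,"z":0,"rx":0,"ry":0,"rz":0},{"grip":1,"x":34,"y":12,"z":0,"rx":0,"ry":0,"rz":0},{"grip":1,"x":0,"y":0,"z":0,"rx":0,"ry":0,"rz":0},{"grip":1,"x":0,"y":0,"z":0,"rx":0,"ry":0,"rz":0}]'
python3 go.py .6261 .0151 .15 105.2
python3 -c "
from h import *
snap('wrist','w5.png')"
```

```text
time: 5.33
eef_pos: [0.6154, -0.0914, 0.3044]
tcp_rot: [0.608, 0.794, -0.001, -0.001]
contact_force: [0.5, -0.6, 0.1]
opening: 0.618
t 5.33 now [ 0.6154 -0.0914  0.3044] a 105.1 tilt [-0.16  0.04] op 0.618 F [ 0.5 -0.6  0.1]
rz -0.1 then xyz mm [100.   38.2  -0.6]
```

View pics/w5.png

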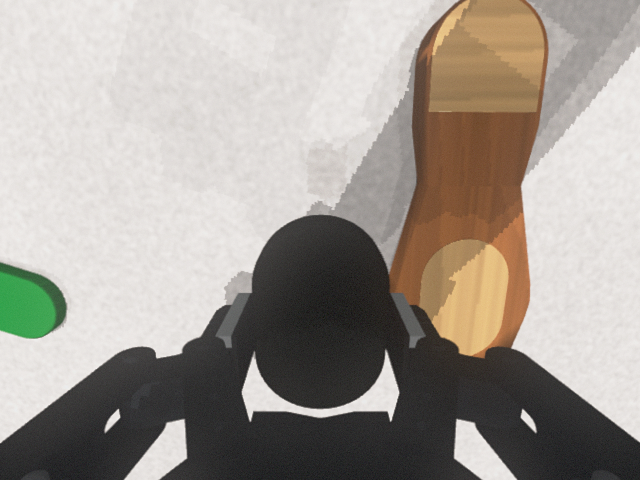

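```bash
python3 - <<'E'
from h import *
d=np.radians
c=load('w5.png'); f=cv2.GaussianBlur(c['frame'],(3,3),0).astype(float)
g=f[...,1]/(f[...,0]+1)
for u,v in((465,270),(440,330),(480,150),(470,200),(500,40),(450,60),(560,100)): print(u,v,f[v,u],g[v,u].round(2))
ft=100*np.clip((g-.5)/.3,0,1)
x,e,v=fit(c,np.clip(g,.45,.8)*100,stadium(.09,.06),(.04,),(412,215,518,342),(.626,.015,d(15.3)));print('tread',x[:2],np.degrees(x[2]),e,v)
pale=((g>.6)&(g<.86)&(f[...,0]>f[...,2]*1.3))*100.
x2,e,v=fit(c,pale,dee(.064,.066),(.04,),(418,2,560,130),(.4755,-.0262,d(15.3)));print('heel',x2[:2],np.degrees(x2[2]),e,v)
im=c['frame'][:,:,::-1].copy()
for x,p in((x,stadium(.09,.06)),(x2,dee(.064,.066))):
    R=np.array([[np.cos(x[2]),-np.sin(x[2])],[np.sin(x[2]),np.cos(x[2])]])
    P=np.array([w2px(c,(*q,.04)) for q in p@R.T+x[:2]]);cv2.polylines(im,[np.round(P*16).astype(np.int32)],True,(255,0,0),1,shift=4)
cv2.imwrite('pics/w5o.png',cv2.resize(im[0:360,380:580],None,fx=1.66,fy=1.66))
E
```

```text
465 270 [221. 179. 122.] 0.81
440 330 [216. 172. 116.] 0.79
480 150 [119.  79.  52.] 0.66
470 200 [127.  84.  53.] 0.66
500 40 [193. 153. 106.] 0.79
450 60 [177. 143. 100.] 0.8
560 100 [162. 157. 154.] 0.96
tread [0.62526283 0.01492107] 14.367905412118313 4.827621498985516 49.07680748676396
heel [ 0.48004069 -0.03197258] 20.30119416861774 890.7073957113797 1368.1306632779178
```

View pics/w5o.png

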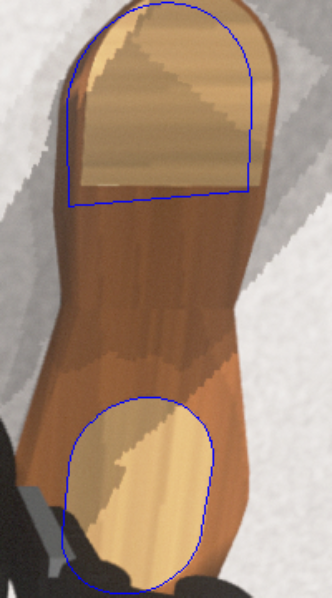

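```bash
python3 - <<'E'
from h import *
c=load('w5.png')
A=px2w(c,429.4,111.2,.04);B=px2w(c,538.5,111.4,.04);print(A,B,np.linalg.norm(A-B)); m=(A+B)/2; e=(A-B)[:2]; print(np.degrees(np.arctan2(e[1],e[0]))-90)
th=np.radians(15.2);print(m[:2]-.032*np.array([np.cos(th),np.sin(th)]))
t=np.array([.6253,.0149]);print('from tread',t-.157*np.array([np.cos(th),np.sin(th)]))
E
python3 go.py .6257 .015 .15 105.2
```

```text
[ 0.51325398 -0.04929297  0.04      ] [0.49527043 0.01523225 0.04      ] 0.06698441818368511
-164.4265453199685
[ 0.47338168 -0.02542041]
from tread [ 0.47379241 -0.0262637 ]
t 5.38 now [ 0.6155 -0.0927  0.3046] a 105.03 tilt [-0.12  0.01] op 0.615 F [-0.8 -0.8 -1.6]
rz -0.17 then xyz mm [101.3  38.1  -0.4]
```

```bash
python3 -m jog '[{"grip":1,"x":34,"y":12.7,"z":0,"rx":0,"ry":0,"rz":-0.2},{"grip":1,"x":34,"y":12.7,"z":0,"rx":0,"ry":0,"rz":0},{"grip":1,"x":33,"y":12.7,"z":0,"rx":0,"ry":0,"rz":0},{"grip":1,"x":0,"y":0,"z":30,"rx":0,"ry":0,"rz":0},{"grip":1,"x":0,"y":0,"z":30,"rx":0,"ry":0,"rz":0},{"grip":1,"x":0,"y":0,"z":18,"rx":0,"ry":0,"rz":0},{"grip":1,"x":0,"y":0,"z":0,"rx":0,"ry":0,"rz":0},{"grip":1,"x":0,"y":0,"z":0,"rx":0,"ry":0,"rz":0}]'
python3 go.py .6255 .015 .061 105.3
python3 -c "
from h import *
snap('wrist','w6.png')"
```

```text
time: 6.05
eef_pos: [0.6258, 0.0128, 0.2261]
tcp_rot: [0.608, 0.794, -0.001, -0.002]
contact_force: [0.2, -0.0, 0.6]
opening: 0.62
t 6.05 now [0.6258 0.0128 0.2261] a 105.09 tilt [-0.21  0.02] op 0.62 F [ 0.2 -0.   0.6]
rz -0.21 then xyz mm [ 2.2  0.3 10.1]
```

View pics/w6.png

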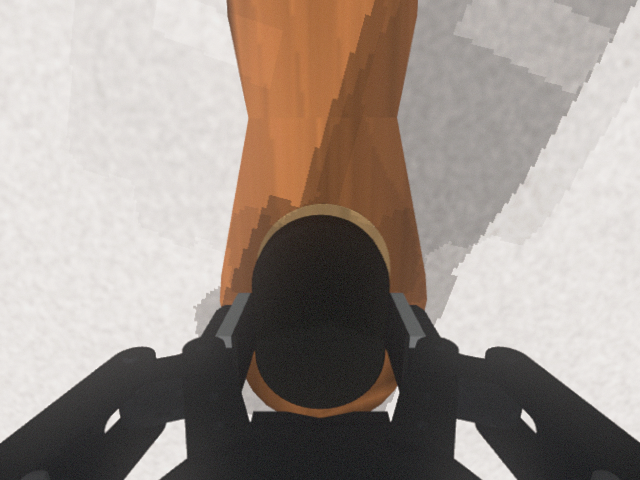

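```bash
python3 -m jog '[{"grip":1,"x":2.2,"y":0,"z":5,"rx":0,"ry":0,"rz":-0.2},{"grip":1,"x":0,"y":0,"z":3.5,"rx":0,"ry":0,"rz":0},{"grip":1,"x":0,"y":0,"z":0,"rx":0,"ry":0,"rz":0},{"grip":1,"x":0,"y":0,"z":0,"rx":0,"ry":0,"rz":0}]'
python3 -m jog '[{"grip":1,"x":0,"y":0,"z":1,"rx":0,"ry":0,"rz":0},{"grip":1,"x":0,"y":0,"z":0,"rx":0,"ry":0,"rz":0}]'
python3 go.py .6255 .015 .061 105.3
```

```text
time: 6.43
eef_pos: [0.6258, 0.016, 0.2198]
tcp_rot: [0.606, 0.796, 0.0, 0.0]
contact_force: [-0.3, 0.6, -1.1]
opening: 0.614
time: 6.6
eef_pos: [0.6257, 0.0161, 0.2185]
tcp_rot: [0.606, 0.796, 0.0, 0.0]
contact_force: [-0.9, -0.4, 0.5]
opening: 0.613
t 6.6 now [0.6257 0.0161 0.2185] a 105.44 tilt [ 0.03 -0.01] op 0.613 F [-0.9 -0.4  0.5]
rz 0.14 then xyz mm [-1.  -0.5  2.5]
```

```bash
python3 -m jog '[{"grip":1,"x":-1,"y":0,"z":1.5,"rx":0,"ry":0,"rz":0},{"grip":1,"x":0,"y":0,"z":0,"rx":0,"ry":0,"rz":0},{"grip":1,"x":0,"y":0,"z":0,"rx":0,"ry":0,"rz":0}]'
python3 -m jog '[{"grip":1,"x":0,"y":0,"z":1,"rx":0,"ry":0,"rz":0},{"grip":1,"x":0,"y":0,"z":0,"rx":0,"ry":0,"rz":0}]'
python3 go.py .6255 .015 .061 105.3
```

```text
time: 6.85
eef_pos: [0.6259, 0.0151, 0.2166]
tcp_rot: [0.606, 0.796, -0.0, -0.0]
contact_force: [0.0, 0.7, -0.8]
opening: 0.618
time: 7.02
eef_pos: [0.6261, 0.0151, 0.2161]
tcp_rot: [0.606, 0.796, 0.0, 0.0]
contact_force: [0.4, -0.8, 1.5]
opening: 0.619
t 7.02 now [0.6261 0.0151 0.2161] a 105.44 tilt [ 0.01 -0.01] op 0.619 F [ 0.4 -0.8  1.5]
rz 0.14 then xyz mm [ 0.  -0.6  0.1]
```

```bash
python3 -m jog '[{"grip":1,"x":0,"y":0,"z":0.5,"rx":0,"ry":0,"rz":0},{"grip":0.38,"x":0,"y":0,"z":0,"rx":0,"ry":0,"rz":0},{"grip":0.3,"x":0,"y":0,"z":0,"rx":0,"ry":0,"rz":0},{"grip":0.2,"x":0,"y":0,"z":0,"rx":0,"ry":0,"rz":0},{"grip":0.1,"x":0,"y":0,"z":0,"rx":0,"ry":0,"rz":0},{"grip":0.1,"x":0,"y":0,"z":-10,"rx":0,"ry":0,"rz":0},{"grip":0.1,"x":0,"y":0,"z":-30,"rx":0,"ry":0,"rz":0},{"grip":0,"x":0,"y":0,"z":-30,"rx":0,"ry":0,"rz":0}]'
python3 -m jog '[{"grip":0,"x":0,"y":0,"z":-30,"rx":0,"ry":0,"rz":0},{"grip":0,"x":0,"y":0,"z":0,"rx":0,"ry":0,"rz":0}]'
python3 go.py .4441 -.2567 .14 105
python3 -c "
from h import *
snap('wrist','w7.png')"
```

```text
time: 7.68
eef_pos: [0.6251, 0.0152, 0.2843]
tcp_rot: [0.606, 0.796, -0.001, -0.002]
contact_force: [0.8, -0.4, 0.2]
opening: 0.995
time: 7.85
eef_pos: [0.628, 0.015, 0.3239]
tcp_rot: [0.606, 0.796, 0.003, 0.006]
contact_force: [-0.7, 0.5, 0.3]
opening: 1.0
t 7.85 now [0.628  0.015  0.3239] a 105.44 tilt [ 0.79 -0.11] op 1.0 F [-0.7  0.5  0.3]
rz 0.44 then xyz mm [-214.8 -248.    28.9]
```

View pics/w7.png

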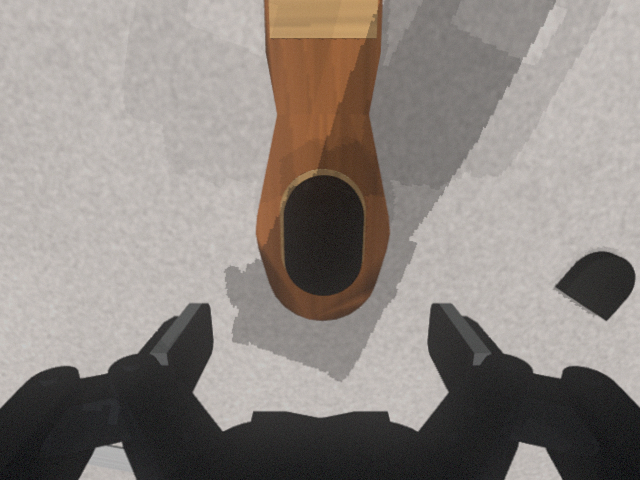

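```bash
python3 go.py .4567 -.2534 .15 105;  python3 -m jog '[{"grip":0,"x":-24,"y":-26,"z":0,"rx":0,"ry":0,"rz":0.4},{"grip":0,"x":-24,"y":-26,"z":0,"rx":0,"ry":0,"rz":0},{"grip":0,"x":-24,"y":-26,"z":0,"rx":0,"ry":0,"rz":0},{"grip":0,"x":-24,"y":-26,"z":0,"rx":0,"ry":0,"rz":0},{"grip":0,"x":-24,"y":-26,"z":0,"rx":0,"ry":0,"rz":0},{"grip":0,"x":-24,"y":-26,"z":0,"rx":0,"ry":0,"rz":0},{"grip":0,"x":-24,"y":-26,"z":0,"rx":0,"ry":0,"rz":0},{"grip":0,"x":-24,"y":-26,"z":0,"rx":0,"ry":0,"rz":0}]'
python3 -m jog '[{"grip":0,"x":-16,"y":-20,"z":6,"rx":0,"ry":0,"rz":0},{"grip":0,"x":0,"y":0,"z":8,"rx":0,"ry":0,"rz":0},{"grip":0,"x":0,"y":0,"z":0,"rx":0,"ry":0,"rz":0},{"grip":0,"x":0,"y":0,"z":0,"rx":0,"ry":0,"rz":0}]'
python3 -c "
from h import *
snap('wrist','w8.png')
c=snap('top','top8.png')
cv2.imwrite('pics/top8c.png',cv2.resize(c['frame'][140:290,240:400,::-1],None,fx=4,fy=4,interpolation=3))"
python3 go.py .4567 -.2534 .15 105;
```

```text
t 7.9 now [0.6273 0.015  0.3209] a 105.44 tilt [ 0.57 -0.08] op 1.003 F [-0.1  0.3 -0.6]
rz 0.44 then xyz mm [-215.1 -234.2   15.9]
time: 8.57
eef_pos: [0.4735, -0.2253, 0.3143]
tcp_rot: [0.608, 0.794, -0.0, -0.001]
contact_force: [1.0, -0.4, -0.6]
opening: 1.0
time: 8.9
eef_pos: [0.4596, -0.2445, 0.2999]
tcp_rot: [0.609, 0.793, 0.0, -0.001]
contact_force: [-0.1, -0.0, -0.3]
opening: 1.001
t 9.0 now [ 0.4603 -0.2441  0.301 ] a 105.11 tilt [-0.02  0.04] op 1.003 F [ 0.2 -0.1 -0.1]
rz 0.11 then xyz mm [-8.  -5.9 -4. ]
```

View pics/w8.png

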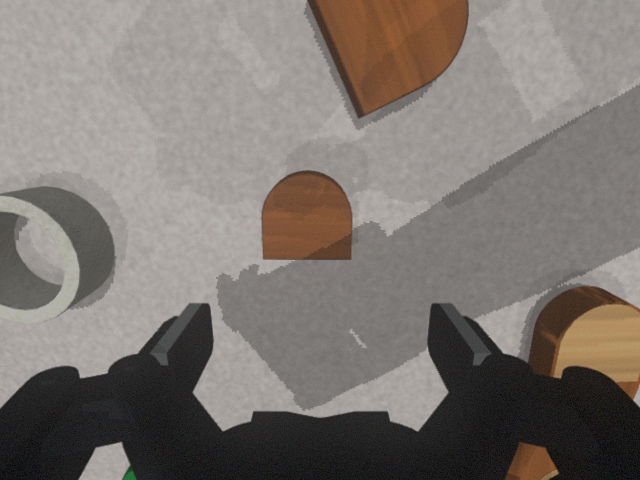

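View pics/top8c.png

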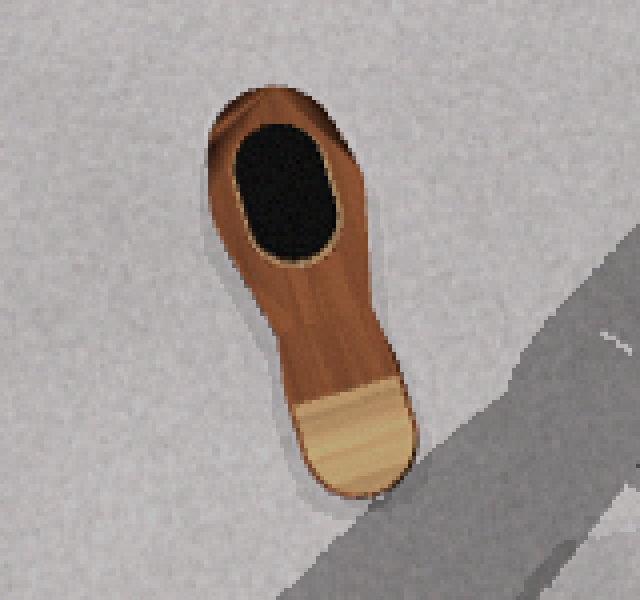

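```bash
python3 - <<'E'
from h import *
d=np.radians
c=load('w8.png'); f=c['frame'].astype(float)
sat=100*(f[...,0]-f[...,2])/(f[...,0]+1)
x,e,v=fit(c,sat,dee(.06,.062),(.026,),(250,160,365,270),(.444,-.2567,d(14.5)));print(x[:2],np.degrees(x[2]),e,v)
x,e,v=fit(c,sat,dee(.06,.062),(0,.026,),(250,160,365,270),(.444,-.2567,d(14.5)));print(x[:2],np.degrees(x[2]),e,v)
E
```

```text
[ 0.44166716 -0.25689469] 14.677210440868388 29.581503636548504 589.264949034882
[ 0.44245316 -0.25695766] 14.860042813997998 39.429252171597575 589.264949034882
```

```bash
python3 go.py .4551 -.2535 .15 104.7;  python3 -m jog '[{"grip":0.05,"x":-7.5,"y":-7,"z":5,"rx":0,"ry":0,"rz":0.4},{"grip":0.05,"x":0,"y":0,"z":30,"rx":0,"ry":0,"rz":0},{"grip":0.05,"x":0,"y":0,"z":30,"rx":0,"ry":0,"rz":0},{"grip":0.05,"x":0,"y":0,"z":20,"rx":0,"ry":0,"rz":0},{"grip":0.05,"x":0,"y":0,"z":0,"rx":0,"ry":0,"rz":0},{"grip":0.05,"x":0,"y":0,"z":0,"rx":0,"ry":0,"rz":0}]'
python3 -c "
from h import *
snap('wrist','w9.png')"
python3 go.py .4551 -.2535 .025 104.7
```

```text
t 9.0 now [ 0.4603 -0.2441  0.301 ] a 105.11 tilt [-0.02  0.04] op 1.003 F [ 0.2 -0.1 -0.1]
rz 0.41 then xyz mm [-7.7 -7.4 -4. ]
time: 9.5
eef_pos: [0.4549, -0.2537, 0.2153]
tcp_rot: [0.611, 0.792, 0.0, -0.001]
contact_force: [0.3, 0.2, 0.6]
opening: 0.95
t 9.55 now [ 0.4555 -0.2542  0.2168] a 104.67 tilt [ 0.03 -0.03] op 0.949 F [-0.1  0.7  0.1]
rz -0.03 then xyz mm [ 0.8 -0.2 36.8]
```

View pics/w9.png

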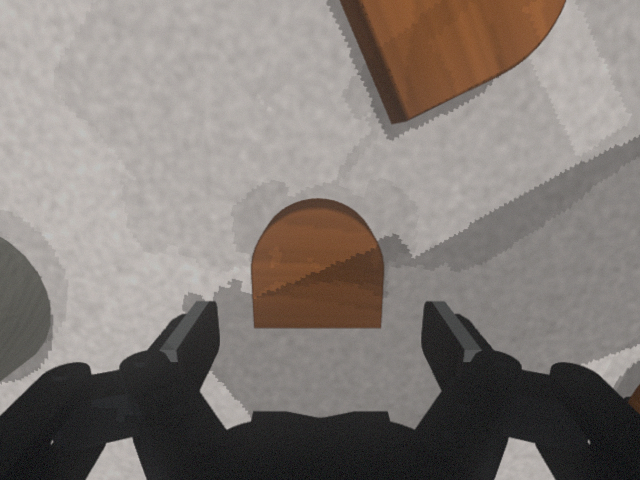

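```bash
 python3 -m jog '[{"grip":0.05,"x":0.5,"y":0,"z":20,"rx":0,"ry":0,"rz":0},{"grip":0.05,"x":0,"y":0,"z":15,"rx":0,"ry":0,"rz":0},{"grip":0.05,"x":0,"y":0,"z":0,"rx":0,"ry":0,"rz":0}]'
python3 -m jog '[{"grip":1,"x":0,"y":0,"z":0,"rx":0,"ry":0,"rz":0},{"grip":1,"x":0,"y":0,"z":0,"rx":0,"ry":0,"rz":0},{"grip":1,"x":0,"y":0,"z":0,"rx":0,"ry":0,"rz":0},{"grip":1,"x":0,"y":0,"z":0,"rx":0,"ry":0,"rz":0},{"grip":1,"x":0,"y":0,"z":0,"rx":0,"ry":0,"rz":0},{"grip":1,"x":0,"y":0,"z":0,"rx":0,"ry":0,"rz":0}]' 40
python3 -c "
from h import *
snap('wrist','w10.png')"
python3 go.py .4551 -.2535 .025 104.7
```

```text
time: 9.8
eef_pos: [0.4548, -0.2534, 0.1808]
tcp_rot: [0.611, 0.792, -0.0, -0.001]
contact_force: [-0.2, -0.2, -0.9]
opening: 0.95
time: 10.3
eef_pos: [0.4559, -0.2544, 0.1835]
tcp_rot: [0.611, 0.791, -0.0, 0.002]
contact_force: [0.3, 0.2, 6.5]
opening: 0.715
t 10.35 now [ 0.4559 -0.2544  0.1834] a 104.64 tilt [ 0.18 -0.14] op 0.712 F [0.2 0.2 6.6]
rz -0.06 then xyz mm [ 1.  -0.6  3.4]
```

View pics/w10.png

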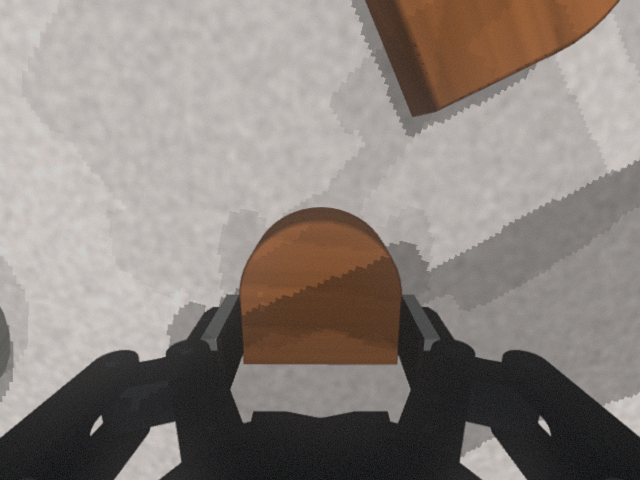

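```bash
 python3 -m jog '[{"grip":1,"x":0,"y":0,"z":-10,"rx":0,"ry":0,"rz":0},{"grip":1,"x":0,"y":0,"z":-25,"rx":0,"ry":0,"rz":0},{"grip":1,"x":0,"y":0,"z":-30,"rx":0,"ry":0,"rz":0},{"grip":1,"x":0,"y":0,"z":-30,"rx":0,"ry":0,"rz":-0.6},{"grip":1,"x":0,"y":0,"z":-15,"rx":0,"ry":0,"rz":0},{"grip":1,"x":0,"y":0,"z":0,"rx":0,"ry":0,"rz":0},{"grip":1,"x":0,"y":0,"z":0,"rx":0,"ry":0,"rz":0}]'
python3 -c "
from h import *
snap('wrist','w11.png')"
python3 go.py .4868 -.0224 .1 105.3
```

```text
time: 10.93
eef_pos: [0.4549, -0.2535, 0.2922]
tcp_rot: [0.607, 0.795, -0.0, 0.001]
contact_force: [-0.7, 0.3, -1.7]
opening: 0.715
t 10.98 now [ 0.4544 -0.2532  0.2905] a 105.23 tilt [-0.06  0.05] op 0.712 F [ 0.  -0.6 -1.9]
rz -0.07 then xyz mm [214.1  92.1  35.5]
```

View pics/w11.png

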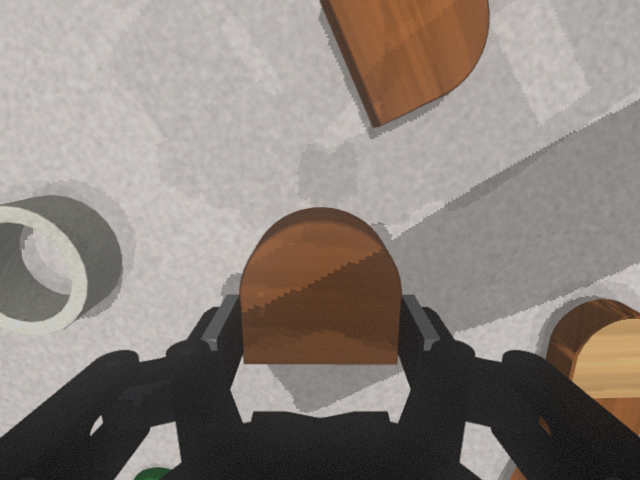

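```bash
python3 - <<'E'
from h import *
d=np.radians
s=get_state();p=s['eef_pos']
for fn,p,zt in(('w11.png',p,p[2]-.1826+.026),):
    c=load(fn); f=c['frame'].astype(float)
    sat=100*(f[...,0]-f[...,2])/(f[...,0]+1)
    for Z in((zt,),(zt-.026,zt)):
        x,e,v=fit(c,sat,dee(.06,.062),Z,(246,200,396,368),(.442,-.2567,d(15)));print(x[:2],np.degrees(x[2]),e,v,x[:2]-p[:2])
E
python3 -m jog '[{"grip":1,"x":35.5,"y":15.3,"z":0,"rx":0,"ry":0,"rz":0},{"grip":1,"x":35.5,"y":15.3,"z":0,"rx":0,"ry":0,"rz":0},{"grip":1,"x":35.5,"y":15.3,"z":0,"rx":0,"ry":0,"rz":0},{"grip":1,"x":35.5,"y":15.3,"z":0,"rx":0,"ry":0,"rz":0},{"grip":1,"x":35.5,"y":15.3,"z":0,"rx":0,"ry":0,"rz":0},{"grip":1,"x":35.5,"y":15.3,"z":10,"rx":0,"ry":0,"rz":0},{"grip":1,"x":0,"y":0,"z":22,"rx":0,"ry":0,"rz":0},{"grip":1,"x":0,"y":0,"z":0,"rx":0,"ry":0,"rz":0}]'
python3 -c "
from h import *
snap('wrist','w12.png')"
python3 go.py .4868 -.0224 .1 105.3
```

```text
[ 0.44038971 -0.25667051] 14.909414703207199 53.01552562618119 347.8203989957866 [-0.01404448 -0.00349985]
[ 0.44217166 -0.25657351] 18.81854303754743 54.52666726833372 347.8203989957866 [-0.01226253 -0.00340285]
time: 11.65
eef_pos: [0.4849, -0.0213, 0.2535]
tcp_rot: [0.605, 0.796, -0.002, -0.005]
contact_force: [-1.7, 0.7, -1.0]
opening: 0.712
t 11.7 now [ 0.4856 -0.0226  0.2551] a 105.36 tilt [-0.55  0.12] op 0.709 F [-0.3 -0.6 -0.1]
rz 0.06 then xyz mm [-0.1  1.2  0.1]
```

View pics/w12.png

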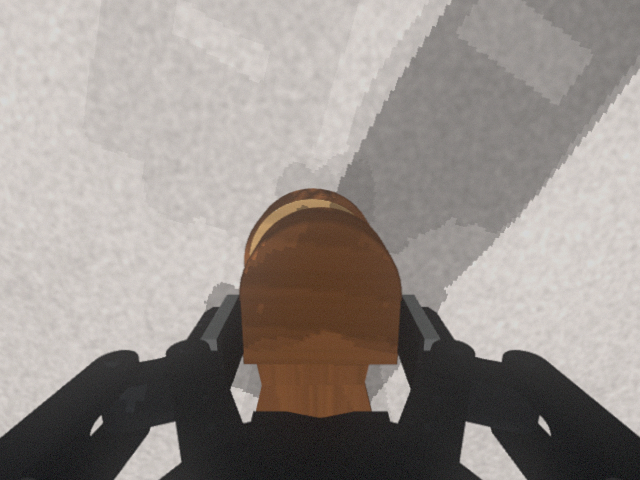

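```bash

python3 -m jog '[{"grip":1,"x":0,"y":0,"z":22,"rx":0,"ry":0,"rz":0},{"grip":1,"x":0,"y":0,"z":0,"rx":0,"ry":0,"rz":0},{"grip":1,"x":0,"y":0,"z":0,"rx":0,"ry":0,"rz":0},{"grip":1,"x":0,"y":0,"z":0,"rx":0,"ry":0,"rz":0}]'
python3 -c "
from h import *
snap('wrist','w13.png')
c=load('w13.png')
x=np.array([.4738,-.026]);th=np.radians(15.3)
im=c['frame'][:,:,::-1].copy();R=np.array([[np.cos(th),-np.sin(th)],[np.sin(th),np.cos(th)]])
P=np.array([w2px(c,(*q,.04)) for q in dee(.064,.066)@R.T+x]);cv2.polylines(im,[np.round(P*16).astype(np.int32)],True,(255,0,0),1,shift=4);cv2.imwrite('pics/w13o.png',im)
"
python3 go.py .4868 -.0224 .07 105.3
```

```text
time: 12.03
eef_pos: [0.4876, -0.0249, 0.2377]
tcp_rot: [0.608, 0.794, -0.0, -0.0]
contact_force: [0.1, -0.1, -0.6]
opening: 0.709
t 12.08 now [ 0.4879 -0.0248  0.2382] a 105.15 tilt [ 0.06 -0.02] op 0.71 F [ 0.4  0.8 -0.8]
rz -0.15 then xyz mm [ 2.6 -0.4 13.2]
```

View pics/w13o.png

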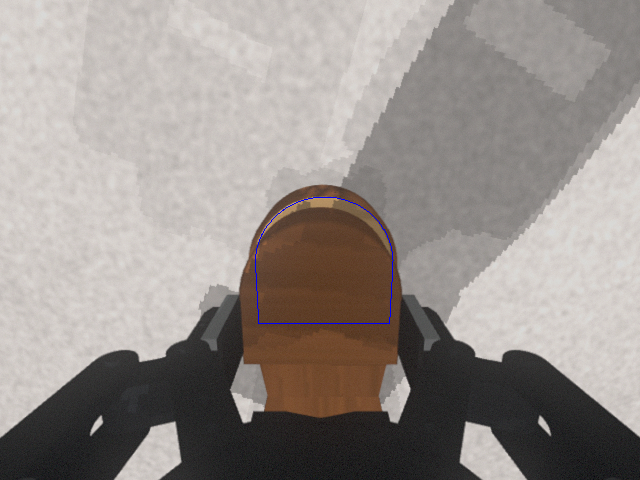

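```bash

python3 -m jog '[{"grip":1,"x":2.4,"y":-0.4,"z":7,"rx":0,"ry":0,"rz":-0.1},{"grip":1,"x":0,"y":0,"z":5,"rx":0,"ry":0,"rz":0},{"grip":1,"x":0,"y":0,"z":0,"rx":0,"ry":0,"rz":0},{"grip":1,"x":0,"y":0,"z":0,"rx":0,"ry":0,"rz":0}]'
python3 go.py .4868 -.0224 .07 105.3
python3 -m jog '[{"grip":1,"x":0,"y":0,"z":1.5,"rx":0,"ry":0,"rz":0},{"grip":1,"x":0,"y":0,"z":0,"rx":0,"ry":0,"rz":0},{"grip":1,"x":0,"y":0,"z":0,"rx":0,"ry":0,"rz":0}]'
python3 go.py .4868 -.0224 .07 105.3
python3 -c "
from h import *
snap('wrist','w14.png')"
```

```text
time: 12.42
eef_pos: [0.4862, -0.0217, 0.2248]
tcp_rot: [0.606, 0.795, -0.0, -0.001]
contact_force: [0.0, -1.0, -0.5]
opening: 0.714
t 12.42 now [ 0.4862 -0.0217  0.2248] a 105.33 tilt [-0.06  0.02] op 0.714 F [ 0.  -1.  -0.5]
rz 0.03 then xyz mm [-0.8  0.4 -0.2]
time: 12.67
eef_pos: [0.4866, -0.0217, 0.2238]
tcp_rot: [0.606, 0.795, 0.0, 0.0]
contact_force: [0.3, -0.5, -0.9]
opening: 0.714
t 12.67 now [ 0.4866 -0.0217  0.2238] a 105.34 tilt [ 0.01 -0.  ] op 0.714 F [ 0.3 -0.5 -0.9]
rz 0.04 then xyz mm [-0.7  0.1 -1.2]
```

View pics/w14.png

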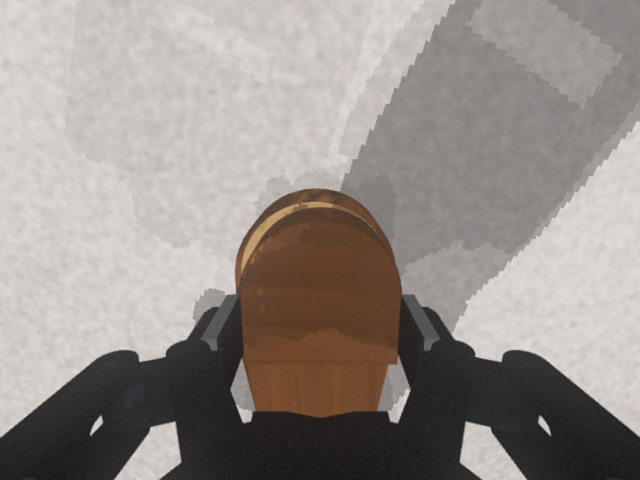

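```bash

python3 -m jog '[{"grip":1,"x":-1.3,"y":0,"z":1,"rx":0,"ry":0,"rz":0},{"grip":1,"x":0,"y":0,"z":0,"rx":0,"ry":0,"rz":0},{"grip":1,"x":0,"y":0,"z":0,"rx":0,"ry":0,"rz":0}]'
python3 -m jog '[{"grip":1,"x":0,"y":0,"z":1,"rx":0,"ry":0,"rz":0},{"grip":1,"x":0,"y":0,"z":0,"rx":0,"ry":0,"rz":0}]'
python3 go.py .4868 -.0224 .07 105.3
```

```text
time: 12.97
eef_pos: [0.4871, -0.0228, 0.2235]
tcp_rot: [0.607, 0.795, 0.0, -0.0]
contact_force: [-2.4, 2.9, 5.5]
opening: 0.709
time: 13.13
eef_pos: [0.4873, -0.0228, 0.2234]
tcp_rot: [0.606, 0.795, 0.0, -0.0]
contact_force: [-5.6, 3.7, 11.3]
opening: 0.715
t 13.13 now [ 0.4873 -0.0228  0.2234] a 105.33 tilt [-0.04  0.04] op 0.715 F [-5.6  3.7 11.3]
rz 0.03 then xyz mm [ 0.5 -0.4 -1.6]
```

```bash

python3 -m jog '[{"grip":1,"x":0,"y":0,"z":-1,"rx":0,"ry":0,"rz":0},{"grip":0.27,"x":0,"y":0,"z":0,"rx":0,"ry":0,"rz":0},{"grip":0.2,"x":0,"y":0,"z":0,"rx":0,"ry":0,"rz":0},{"grip":0.1,"x":0,"y":0,"z":0,"rx":0,"ry":0,"rz":0},{"grip":0,"x":0,"y":0,"z":0,"rx":0,"ry":0,"rz":0},{"grip":0,"x":0,"y":0,"z":-10,"rx":0,"ry":0,"rz":0},{"grip":0,"x":0,"y":0,"z":-30,"rx":0,"ry":0,"rz":0},{"grip":0,"x":0,"y":0,"z":-30,"rx":0,"ry":0,"rz":0}]'
python3 -m jog '[{"grip":0,"x":0,"y":0,"z":-20,"rx":0,"ry":0,"rz":0},{"grip":0,"x":0,"y":-20,"z":0,"rx":0,"ry":0,"rz":0},{"grip":0,"x":0,"y":0,"z":0,"rx":0,"ry":0,"rz":0},{"grip":0,"x":0,"y":0,"z":0,"rx":0,"ry":0,"rz":0}]'
python3 -c "
from h import *
snap('wrist','w15.png')"
python3 go.py .4868 -.0224 .07 105.3
```

```text
time: 13.8
eef_pos: [0.4861, -0.0229, 0.2924]
tcp_rot: [0.606, 0.795, -0.001, -0.002]
contact_force: [1.1, 0.4, 0.7]
opening: 1.005
time: 14.13
eef_pos: [0.4671, -0.0283, 0.3131]
tcp_rot: [0.607, 0.795, 0.0, 0.0]
contact_force: [-0.1, 0.4, -0.2]
opening: 0.998
t 14.18 now [ 0.4674 -0.0282  0.3126] a 105.3 tilt [0.01 0.01] op 1.004 F [-0.   0.5 -0.2]
rz 0.0 then xyz mm [ 0.5 20.2 87.6]
```

View pics/w15.png

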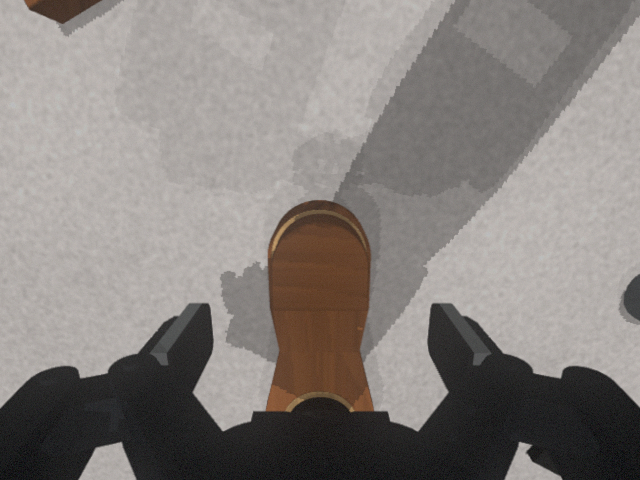

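```bash

python3 -m jog '[{"grip":0,"x":0,"y":0,"z":0,"rx":0,"ry":0,"rz":6},{"grip":0,"x":0,"y":0,"z":0,"rx":0,"ry":0,"rz":6},{"grip":0,"x":0,"y":0,"z":0,"rx":0,"ry":0,"rz":6},{"grip":0,"x":0,"y":0,"z":0,"rx":0,"ry":0,"rz":6},{"grip":0,"x":0,"y":0,"z":0,"rx":0,"ry":0,"rz":6.7}]'
python3 go.py .6234 .2531 .15 74.6
```

```text
time: 14.6
eef_pos: [0.4678, -0.0281, 0.3117]
tcp_rot: [0.797, 0.604, -0.001, -0.001]
contact_force: [-0.4, 0.1, -0.7]
opening: 1.002
t 14.6 now [ 0.4678 -0.0281  0.3117] a 74.33 tilt [-0.1   0.04] op 1.002 F [-0.4  0.1 -0.7]
rz -0.27 then xyz mm [312.5  75.3   6.7]
```

```bash

python3 -m jog '[{"grip":0,"x":35,"y":8.4,"z":0,"rx":0,"ry":0,"rz":0},{"grip":0,"x":35,"y":8.4,"z":0,"rx":0,"ry":0,"rz":0},{"grip":0,"x":35,"y":8.4,"z":0,"rx":0,"ry":0,"rz":0},{"grip":0,"x":35,"y":8.4,"z":0,"rx":0,"ry":0,"rz":0},{"grip":0,"x":35,"y":8.4,"z":0,"rx":0,"ry":0,"rz":0},{"grip":0,"x":35,"y":8.4,"z":0,"rx":0,"ry":0,"rz":0},{"grip":0,"x":35,"y":8.4,"z":0,"rx":0,"ry":0,"rz":0},{"grip":0,"x":35,"y":8.4,"z":0,"rx":0,"ry":0,"rz":0}]'
python3 -m jog '[{"grip":0,"x":32,"y":8.4,"z":6,"rx":0,"ry":0,"rz":0},{"grip":0,"x":0,"y":0,"z":0,"rx":0,"ry":0,"rz":0},{"grip":0,"x":0,"y":0,"z":0,"rx":0,"ry":0,"rz":0},{"grip":0,"x":0,"y":0,"z":0,"rx":0,"ry":0,"rz":0}]'
python3 -c "
from h import *
snap('wrist','w16.png')
c=snap('top','top16.png')
cv2.imwrite('pics/top16c.png',cv2.resize(c['frame'][150:280,240:400,::-1],None,fx=4,fy=4,interpolation=3))
d=np.radians
cw=load('w16.png'); L=cw['frame'].astype(float).mean(2)
P=w2px(cw,(.6118,.2563,.014));print(P)
"
python3 go.py .6234 .2531 .15 74.6
```

```text
time: 15.27
eef_pos: [0.6073, 0.226, 0.311]
tcp_rot: [0.795, 0.606, -0.001, -0.001]
contact_force: [0.7, -1.2, 0.4]
opening: 0.999
time: 15.6
eef_pos: [0.623, 0.2526, 0.3051]
tcp_rot: [0.795, 0.606, -0.001, -0.0]
contact_force: [-0.3, -0.1, -0.4]
opening: 1.002
(np.float64(320.9068292177882), np.float64(224.44501571502644))
t 15.7 now [0.6229 0.2517 0.3062] a 74.58 tilt [-0.06 -0.02] op 0.996 F [ 0.8 -0.7  0.3]
rz -0.02 then xyz mm [1.4 0.1 1.2]
```

View pics/w16.png

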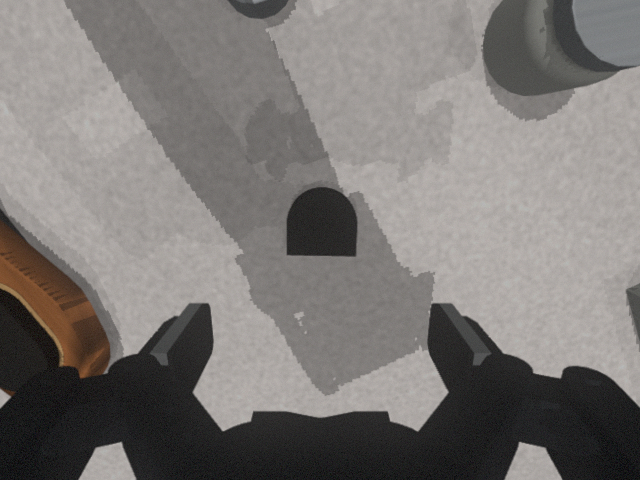

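View pics/top16c.png

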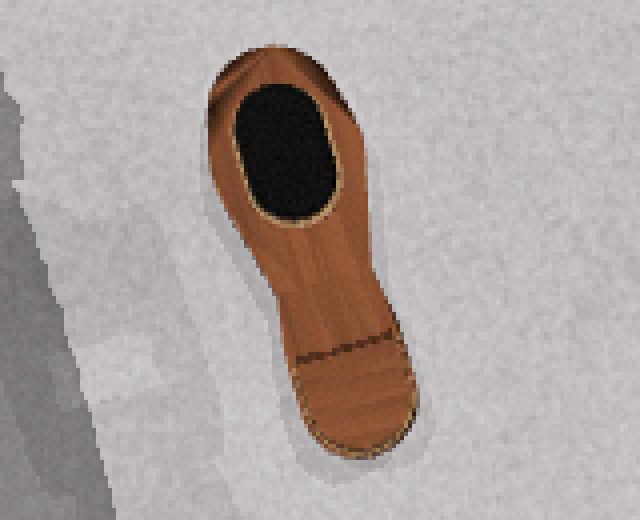

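```bash
python3 - <<'E'
from h import *
d=np.radians
c=load('w16.png'); L=np.minimum(c['frame'].astype(float).mean(2),90)
x,e,v=fit(c,L,dee(.05,.052),(0,.014),(270,170,372,272),(.6118,.2563,d(-15.4)));print(x[:2],np.degrees(x[2]),e,v)
t=x[2];print(x[:2]+.012*np.array([np.cos(t),np.sin(t)]))
E
```

```text
[0.61088292 0.25693133] -15.344959212488815 32.25977821183498 595.8155182676761
[0.62245512 0.25375578]
```

```bash

python3 -m jog '[{"grip":0.15,"x":2,"y":-0.5,"z":25,"rx":0,"ry":0,"rz":0},{"grip":0.15,"x":0,"y":0,"z":30,"rx":0,"ry":0,"rz":0},{"grip":0.15,"x":0,"y":0,"z":30,"rx":0,"ry":0,"rz":0},{"grip":0.15,"x":0,"y":0,"z":25,"rx":0,"ry":0,"rz":0},{"grip":0.15,"x":0,"y":0,"z":12,"rx":0,"ry":0,"rz":0},{"grip":0.15,"x":0,"y":0,"z":0,"rx":0,"ry":0,"rz":0},{"grip":0.15,"x":0,"y":0,"z":0,"rx":0,"ry":0,"rz":0}]'
python3 -c "
from h import *
snap('wrist','w17.png')"
python3 go.py .6227 .2537 .021 74.65
```

```text
time: 16.28
eef_pos: [0.6233, 0.254, 0.1851]
tcp_rot: [0.796, 0.606, -0.0, -0.0]
contact_force: [0.4, -0.1, 1.0]
opening: 0.847
t 16.33 now [0.624  0.2543 0.1866] a 74.6 tilt [0.15 0.03] op 0.85 F [-0.2  0.8  0. ]
rz -0.05 then xyz mm [-0.9 -1.1 10.6]
```

View pics/w17.png

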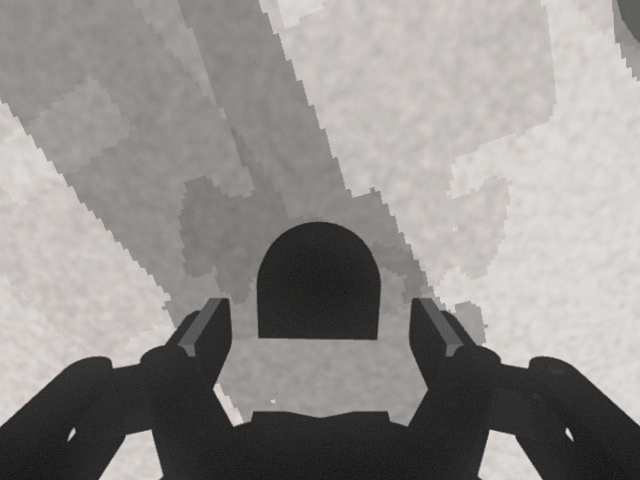

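```bash

python3 -m jog '[{"grip":0.15,"x":-0.5,"y":-0.5,"z":6,"rx":0,"ry":0,"rz":0},{"grip":0.15,"x":0,"y":0,"z":3.5,"rx":0,"ry":0,"rz":0},{"grip":0.15,"x":0,"y":0,"z":0,"rx":0,"ry":0,"rz":0}]'
python3 -m jog '[{"grip":1,"x":0,"y":0,"z":0,"rx":0,"ry":0,"rz":0},{"grip":1,"x":0,"y":0,"z":0,"rx":0,"ry":0,"rz":0},{"grip":1,"x":0,"y":0,"z":0,"rx":0,"ry":0,"rz":0},{"grip":1,"x":0,"y":0,"z":0,"rx":0,"ry":0,"rz":0},{"grip":1,"x":0,"y":0,"z":0,"rx":0,"ry":0,"rz":0},{"grip":1,"x":0,"y":0,"z":0,"rx":0,"ry":0,"rz":0}]' 40
python3 -c "
from h import *
snap('wrist','w18.png')"
python3 go.py .6227 .2537 .021 74.65
```

```text
time: 16.58
eef_pos: [0.6226, 0.2542, 0.1756]
tcp_rot: [0.795, 0.606, 0.0, 0.0]
contact_force: [-0.3, 0.0, -0.2]
opening: 0.85
time: 17.08
eef_pos: [0.6229, 0.2544, 0.176]
tcp_rot: [0.795, 0.606, 0.001, 0.0]
contact_force: [0.6, 0.1, 3.3]
opening: 0.592
t 17.13 now [0.6229 0.2544 0.176 ] a 74.64 tilt [0.08 0.02] op 0.598 F [-0.2  0.5  3.8]
rz -0.01 then xyz mm [-0.7 -0.  -0. ]
```

View pics/w18.png

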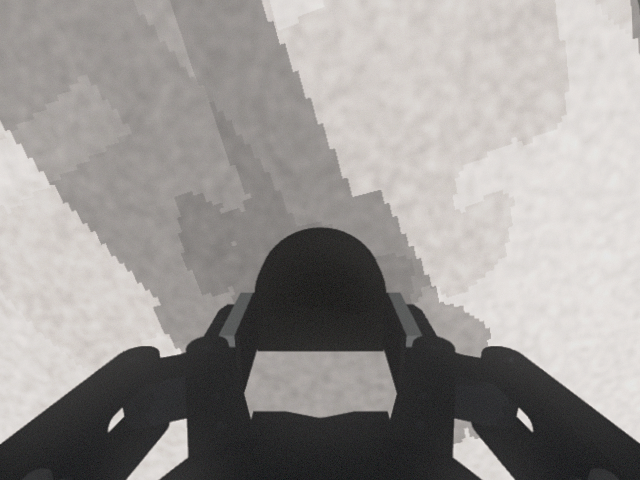

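```bash
 python3 -m jog '[{"grip":1,"x":0,"y":0,"z":-10,"rx":0,"ry":0,"rz":0},{"grip":1,"x":0,"y":0,"z":-25,"rx":0,"ry":0,"rz":-6},{"grip":1,"x":0,"y":0,"z":-30,"rx":0,"ry":0,"rz":-6},{"grip":1,"x":0,"y":0,"z":-30,"rx":0,"ry":0,"rz":-6},{"grip":1,"x":0,"y":0,"z":-25,"rx":0,"ry":0,"rz":-6},{"grip":1,"x":0,"y":0,"z":-10,"rx":0,"ry":0,"rz":-6.6},{"grip":1,"x":0,"y":0,"z":0,"rx":0,"ry":0,"rz":0},{"grip":1,"x":0,"y":0,"z":0,"rx":0,"ry":0,"rz":0}]'
python3 go.py .4856 -.0228 .15 105.3
python3 -c "
from h import *
snap('wrist','w19.png')"
```

```text
time: 17.8
eef_pos: [0.6223, 0.2542, 0.3056]
tcp_rot: [0.608, 0.794, 0.0, 0.0]
contact_force: [-0.9, 1.4, -0.7]
opening: 0.59
t 17.8 now [0.6223 0.2542 0.3056] a 105.07 tilt [0.03 0.01] op 0.59 F [-0.9  1.4 -0.7]
rz -0.23 then xyz mm [-231.1 -205.     0.6]
```

View pics/w19.png

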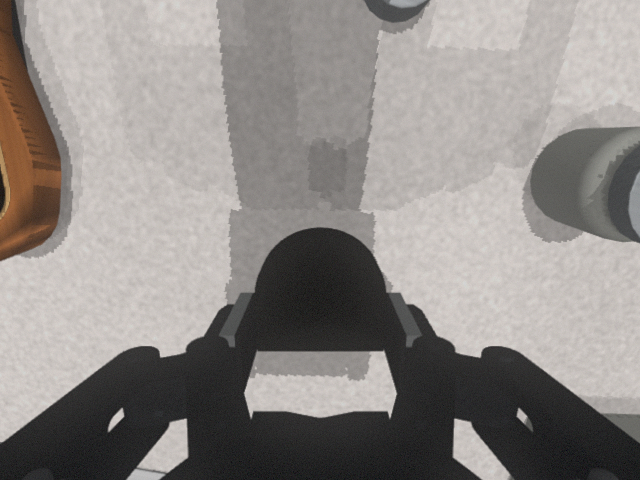

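```bash
 python3 -m jog '[{"grip":1,"x":-25.7,"y":-22.8,"z":0,"rx":0,"ry":0,"rz":-0.2},{"grip":1,"x":-25.7,"y":-22.8,"z":0,"rx":0,"ry":0,"rz":0},{"grip":1,"x":-25.7,"y":-22.8,"z":0,"rx":0,"ry":0,"rz":0},{"grip":1,"x":-25.7,"y":-22.8,"z":0,"rx":0,"ry":0,"rz":0},{"grip":1,"x":-25.7,"y":-22.8,"z":0,"rx":0,"ry":0,"rz":0},{"grip":1,"x":-25.7,"y":-22.8,"z":0,"rx":0,"ry":0,"rz":0},{"grip":1,"x":-25.7,"y":-22.8,"z":0,"rx":0,"ry":0,"rz":0},{"grip":1,"x":-25.7,"y":-22.8,"z":0,"rx":0,"ry":0,"rz":0}]'
python3 -m jog '[{"grip":1,"x":-25.7,"y":-22.8,"z":0,"rx":0,"ry":0,"rz":0},{"grip":1,"x":0,"y":0,"z":20,"rx":0,"ry":0,"rz":0},{"grip":1,"x":0,"y":0,"z":15,"rx":0,"ry":0,"rz":0},{"grip":1,"x":0,"y":0,"z":0,"rx":0,"ry":0,"rz":0},{"grip":1,"x":0,"y":0,"z":0,"rx":0,"ry":0,"rz":0},{"grip":1,"x":0,"y":0,"z":0,"rx":0,"ry":0,"rz":0}]'
python3 go.py .4856 -.0228 .087 105.3
cat > ov.py <<'E'
from h import *
import sys
c=snap('wrist',sys.argv[1]+'.png')
x=np.array([.4738,-.026]);th=np.radians(15.3)
im=c['frame'][:,:,::-1].copy();R=np.array([[np.cos(th),-np.sin(th)],[np.sin(th),np.cos(th)]])
for L,w,z,col in((.06,.062,.066,(255,0,0)),(.05,.052,.08,(0,255,0))):
    P=np.array([w2px(c,(*q,z)) for q in dee(L,w)@R.T+x]);cv2.polylines(im,[np.round(P*16).astype(np.int32)],True,col,1,shift=4)
cv2.imwrite('pics/'+sys.argv[1]+'o.png',im)
E
python3 ov.py w20
```

```text
time: 18.52
eef_pos: [0.4996, 0.0065, 0.3029]
tcp_rot: [0.607, 0.795, -0.001, -0.002]
contact_force: [0.3, 0.2, 0.3]
opening: 0.595
time: 19.02
eef_pos: [0.4862, -0.023, 0.2698]
tcp_rot: [0.606, 0.796, -0.0, -0.001]
contact_force: [0.9, -0.2, -0.8]
opening: 0.595
t 19.02 now [ 0.4862 -0.023   0.2698] a 105.41 tilt [-0.08  0.02] op 0.595 F [ 0.9 -0.2 -0.8]
rz 0.11 then xyz mm [ 0.4 -0.5 27.8]
```

View pics/w20o.png

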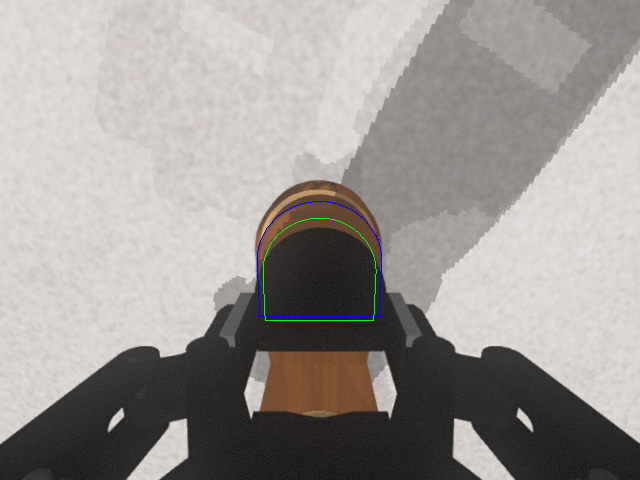

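```bash
 python3 -m jog '[{"grip":1,"x":0,"y":-0.5,"z":14,"rx":0,"ry":0,"rz":0.1},{"grip":1,"x":0,"y":0,"z":10,"rx":0,"ry":0,"rz":0},{"grip":1,"x":0,"y":0,"z":0,"rx":0,"ry":0,"rz":0},{"grip":1,"x":0,"y":0,"z":0,"rx":0,"ry":0,"rz":0},{"grip":1,"x":0,"y":0,"z":0,"rx":0,"ry":0,"rz":0}]'
python3 go.py .4856 -.0228 .087 105.3
python3 ov.py w21
```

```text
time: 19.48
eef_pos: [0.486, -0.0233, 0.2466]
tcp_rot: [0.606, 0.795, 0.0, 0.0]
contact_force: [0.1, -0.3, 0.5]
opening: 0.596
t 19.48 now [ 0.486  -0.0233  0.2466] a 105.35 tilt [ 0.03 -0.01] op 0.596 F [ 0.1 -0.3  0.5]
rz 0.05 then xyz mm [ 0.6 -0.2  4.6]
```

View pics/w21o.png

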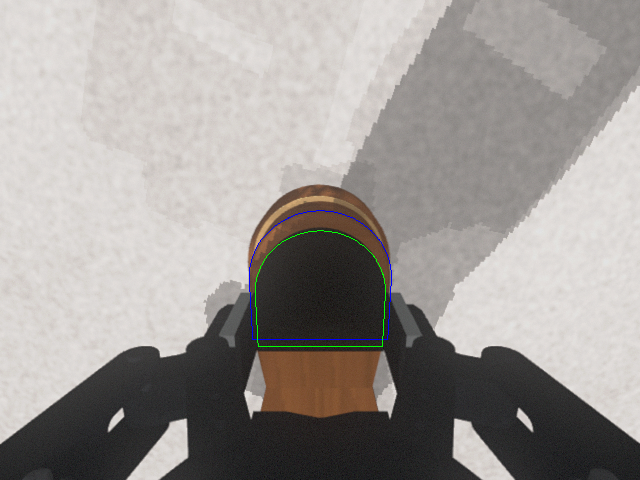

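Nearly perfect alignment of the cap with the green expectation. Continuing down to contact.

```bash
 python3 -m jog '[{"grip":1,"x":0.4,"y":0,"z":2.5,"rx":0,"ry":0,"rz":0},{"grip":1,"x":0,"y":0,"z":1,"rx":0,"ry":0,"rz":0},{"grip":1,"x":0,"y":0,"z":0,"rx":0,"ry":0,"rz":0},{"grip":1,"x":0,"y":0,"z":0,"rx":0,"ry":0,"rz":0}]'
python3 -m jog '[{"grip":1,"x":0,"y":0,"z":1,"rx":0,"ry":0,"rz":0},{"grip":1,"x":0,"y":0,"z":0,"rx":0,"ry":0,"rz":0}]'
python3 -m jog '[{"grip":1,"x":0,"y":0,"z":0.7,"rx":0,"ry":0,"rz":0},{"grip":1,"x":0,"y":0,"z":0,"rx":0,"ry":0,"rz":0}]'
python3 go.py .4856 -.0228 .087 105.3
```

```text
time: 19.87
eef_pos: [0.4856, -0.023, 0.2428]
tcp_rot: [0.606, 0.795, -0.0, -0.0]
contact_force: [-0.4, 1.3, 0.2]
opening: 0.597
time: 20.03
eef_pos: [0.4858, -0.0231, 0.2419]
tcp_rot: [0.606, 0.795, 0.0, 0.0]
contact_force: [-0.2, 0.2, 0.5]
opening: 0.593
time: 20.2
eef_pos: [0.4859, -0.0231, 0.2419]
tcp_rot: [0.606, 0.795, -0.0, -0.0]
contact_force: [-1.2, 1.1, 4.9]
opening: 0.594
t 20.2 now [ 0.4859 -0.0231  0.2419] a 105.33 tilt [-0.01 -0.  ] op 0.594 F [-1.2  1.1  4.9]
rz 0.03 then xyz mm [ 0.4 -0.2 -0.1]
```

```bash

python3 -m jog '[{"grip":1,"x":0,"y":0,"z":-0.7,"rx":0,"ry":0,"rz":0},{"grip":0.39,"x":0,"y":0,"z":0,"rx":0,"ry":0,"rz":0},{"grip":0.32,"x":0,"y":0,"z":0,"rx":0,"ry":0,"rz":0},{"grip":0.2,"x":0,"y":0,"z":0,"rx":0,"ry":0,"rz":0},{"grip":0.1,"x":0,"y":0,"z":0,"rx":0,"ry":0,"rz":0},{"grip":0.1,"x":0,"y":0,"z":-10,"rx":0,"ry":0,"rz":0},{"grip":0.1,"x":0,"y":0,"z":-30,"rx":0,"ry":0,"rz":0},{"grip":0,"x":0,"y":0,"z":-30,"rx":0,"ry":0,"rz":0}]'
python3 -m jog '[{"grip":0,"x":0,"y":0,"z":-20,"rx":0,"ry":0,"rz":0},{"grip":0,"x":0,"y":0,"z":0,"rx":0,"ry":0,"rz":0},{"grip":0,"x":0,"y":0,"z":0,"rx":0,"ry":0,"rz":0}]'
python3 ov.py w22
python3 go.py .4445 .255 .18 105.3
```

```text
time: 20.87
eef_pos: [0.485, -0.0229, 0.3115]
tcp_rot: [0.606, 0.795, -0.001, -0.002]
contact_force: [0.7, -0.3, 1.7]
opening: 0.996
time: 21.12
eef_pos: [0.486, -0.0231, 0.3338]
tcp_rot: [0.606, 0.795, 0.001, 0.002]
contact_force: [-0.0, 0.4, -0.0]
opening: 0.996
t 21.17 now [ 0.4855 -0.023   0.3321] a 105.34 tilt [ 0.04 -0.01] op 1.0 F [-0.   0.3  0.1]
rz 0.04 then xyz mm [278.9  33.8  -2.9]
```

View pics/w22o.png

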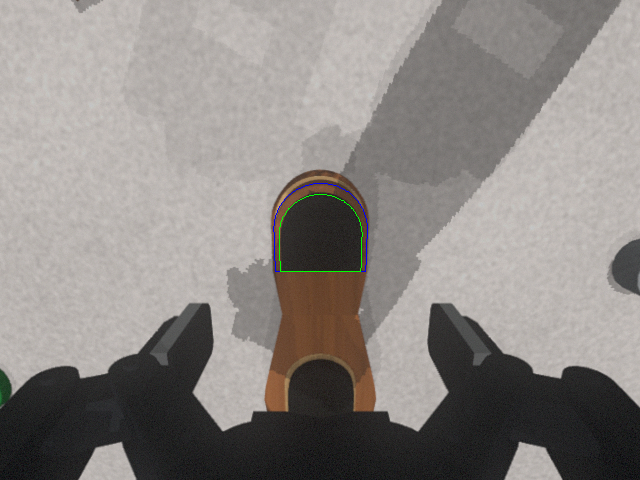

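```bash

python3 -m jog '[{"grip":0,"x":34.9,"y":4.2,"z":0,"rx":0,"ry":0,"rz":0},{"grip":0,"x":34.9,"y":4.2,"z":0,"rx":0,"ry":0,"rz":0},{"grip":0,"x":34.9,"y":4.2,"z":0,"rx":0,"ry":0,"rz":0},{"grip":0,"x":34.9,"y":4.2,"z":0,"rx":0,"ry":0,"rz":0},{"grip":0,"x":34.9,"y":4.2,"z":0,"rx":0,"ry":0,"rz":0},{"grip":0,"x":34.9,"y":4.2,"z":0,"rx":0,"ry":0,"rz":0},{"grip":0,"x":34.9,"y":4.2,"z":0,"rx":0,"ry":0,"rz":0},{"grip":0,"x":34.9,"y":4.2,"z":0,"rx":0,"ry":0,"rz":0}]'
python3 -m jog '[{"grip":0,"x":0,"y":0,"z":0,"rx":0,"ry":0,"rz":0},{"grip":0,"x":0,"y":0,"z":0,"rx":0,"ry":0,"rz":0},{"grip":0,"x":0,"y":0,"z":0,"rx":0,"ry":0,"rz":0}]'
python3 -c "
from h import *
snap('wrist','w23.png')"
python3 go.py .4445 .255 .18 105.3
```

```text
time: 21.83
eef_pos: [0.4429, 0.2566, 0.3297]
tcp_rot: [0.606, 0.795, -0.002, -0.001]
contact_force: [1.0, -0.3, 0.0]
opening: 1.0
time: 22.08
eef_pos: [0.4437, 0.2549, 0.3301]
tcp_rot: [0.606, 0.795, -0.001, -0.001]
contact_force: [0.2, -0.4, 0.1]
opening: 1.001
t 22.13 now [0.444  0.2544 0.3305] a 105.3 tilt [-0.13 -0.07] op 1.003 F [-0.   0.  -0.2]
rz 0.0 then xyz mm [ 0.4  0.6 -4.5]
```

View pics/w23.png

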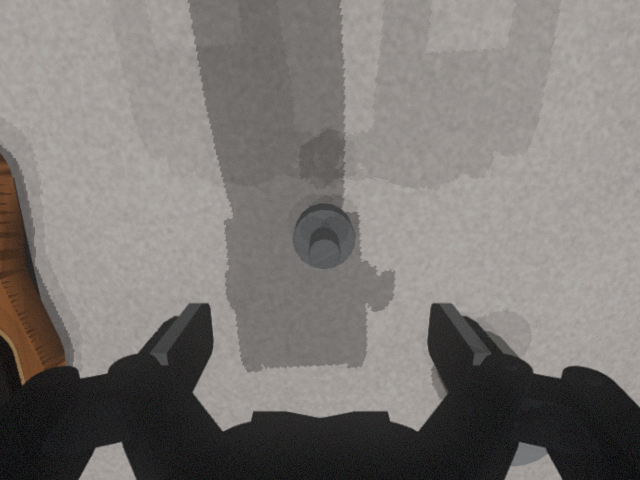

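```bash

python3 -c "
from h import *
c=load('w23.png')
cv2.imwrite('pics/w23c.png',cv2.resize(c['frame'][195:280,280:370,::-1],None,fx=7,fy=7,interpolation=3))
for u,v,z in((324,249,.066),(324,238.5,.03)): print(px2w(c,u,v,z))"
```

```text
[0.44169541 0.25788932 0.066     ]
[0.44405005 0.25899012 0.03      ]
```

View pics/w23c.png

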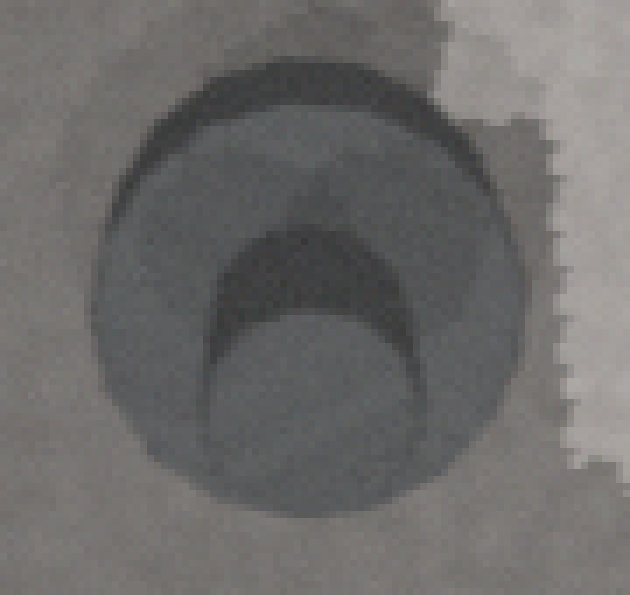

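```bash

python3 -c "
from h import *
c=load('w23.png')
for u,v,z in((324.6,253,.066),(323.6,238.9,.03)): print(px2w(c,u,v,z))"
python3 go.py .4445 .2583 .048 105.3
```

```text
[0.4442674  0.25901948 0.066     ]
[0.4444338  0.25878155 0.03      ]
t 22.13 now [0.444  0.2544 0.3305] a 105.3 tilt [-0.13 -0.07] op 1.003 F [-0.   0.  -0.2]
rz 0.0 then xyz mm [  3.6   1.5 127.5]
```

```bash

python3 -m jog '[{"grip":0,"x":4.2,"y":1.2,"z":20,"rx":0,"ry":0,"rz":0},{"grip":0,"x":0,"y":0,"z":30,"rx":0,"ry":0,"rz":0},{"grip":0,"x":0,"y":0,"z":30,"rx":0,"ry":0,"rz":0},{"grip":0.3,"x":0,"y":0,"z":22,"rx":0,"ry":0,"rz":0},{"grip":0.5,"x":0,"y":0,"z":15,"rx":0,"ry":0,"rz":0},{"grip":0.5,"x":0,"y":0,"z":0,"rx":0,"ry":0,"rz":0},{"grip":0.5,"x":0,"y":0,"z":0,"rx":0,"ry":0,"rz":0},{"grip":0.5,"x":0,"y":0,"z":0,"rx":0,"ry":0,"rz":0}]'
python3 -c "
from h import *
snap('wrist','w24.png')"
python3 go.py .4443 .2588 .058 105.3
```

```text
time: 22.8
eef_pos: [0.4451, 0.2589, 0.2157]
tcp_rot: [0.607, 0.795, 0.001, 0.0]
contact_force: [-0.2, 0.4, 1.1]
opening: 0.498
t 22.85 now [0.4452 0.2592 0.2162] a 105.27 tilt [0.15 0.05] op 0.5 F [-0.   0.2  0.4]
rz -0.03 then xyz mm [-0.1 -1.   3.2]
```

View pics/w24.png

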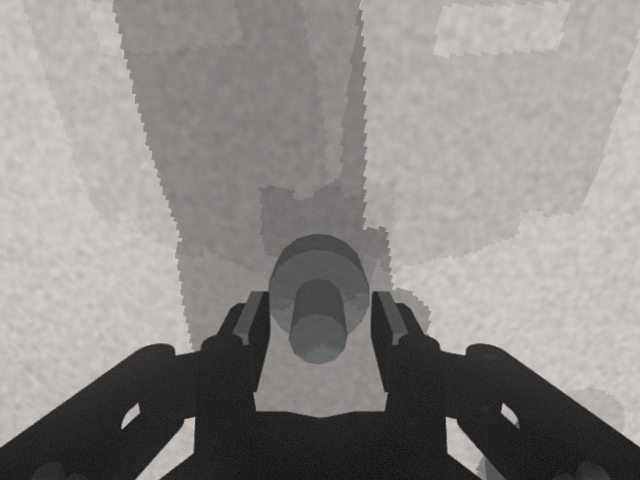

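```bash

python3 -m jog '[{"grip":0.5,"x":0,"y":-0.8,"z":3,"rx":0,"ry":0,"rz":0},{"grip":0.6,"x":0,"y":0,"z":0,"rx":0,"ry":0,"rz":0},{"grip":0.7,"x":0,"y":0,"z":0,"rx":0,"ry":0,"rz":0},{"grip":1,"x":0,"y":0,"z":0,"rx":0,"ry":0,"rz":0},{"grip":1,"x":0,"y":0,"z":0,"rx":0,"ry":0,"rz":0},{"grip":1,"x":0,"y":0,"z":0,"rx":0,"ry":0,"rz":0},{"grip":1,"x":0,"y":0,"z":0,"rx":0,"ry":0,"rz":0},{"grip":1,"x":0,"y":0,"z":0,"rx":0,"ry":0,"rz":0}]' 80
python3 -c "
from h import *
snap('wrist','w25.png')"
python3 go.py .4443 .2588 .058 105.3
```

```text
time: 23.52
eef_pos: [0.4439, 0.2592, 0.2124]
tcp_rot: [0.606, 0.795, 0.0, 0.0]
contact_force: [-1.0, -4.0, 5.8]
opening: 0.227
t 23.57 now [0.4439 0.2592 0.2124] a 105.36 tilt [ 0.05 -0.02] op 0.232 F [-1.  -2.7  6.2]
rz 0.06 then xyz mm [-0.5  0.3 -0.6]
```

View pics/w25.png

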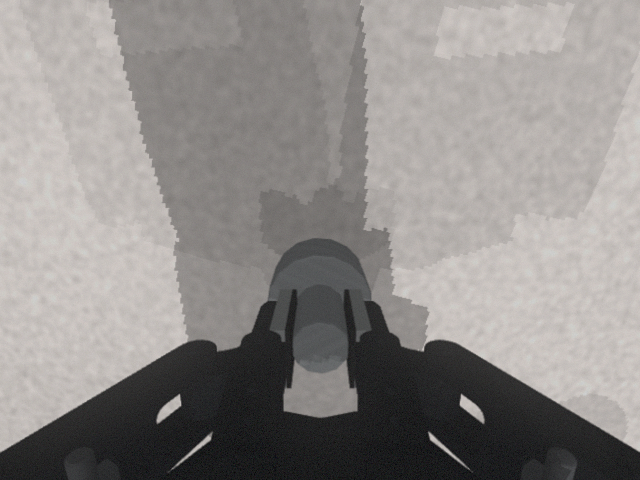

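```bash

python3 -m jog '[{"grip":1,"x":0,"y":0,"z":-6,"rx":0,"ry":0,"rz":0},{"grip":1,"x":0,"y":0,"z":-14,"rx":0,"ry":0,"rz":0},{"grip":1,"x":0,"y":0,"z":-25,"rx":0,"ry":0,"rz":0},{"grip":1,"x":0,"y":0,"z":-28,"rx":0,"ry":0,"rz":0},{"grip":1,"x":0,"y":0,"z":-28,"rx":0,"ry":0,"rz":0},{"grip":1,"x":0,"y":0,"z":-22,"rx":0,"ry":0,"rz":0},{"grip":1,"x":0,"y":0,"z":-12,"rx":0,"ry":0,"rz":0},{"grip":1,"x":0,"y":0,"z":0,"rx":0,"ry":0,"rz":0}]'
python3 -c "
from h import *
snap('wrist','w26.png')"
python3 go.py .4738 -.026 .195 105.3
```

```text
time: 24.23
eef_pos: [0.4438, 0.2597, 0.349]
tcp_rot: [0.606, 0.795, 0.002, 0.001]
contact_force: [0.2, 0.2, -4.5]
opening: 0.231
t 24.28 now [0.4433 0.2594 0.3469] a 105.34 tilt [0.05 0.05] op 0.233 F [-0.3  0.3 -4.3]
rz 0.04 then xyz mm [-283.3  -45.9   -3.1]
```

View pics/w26.png

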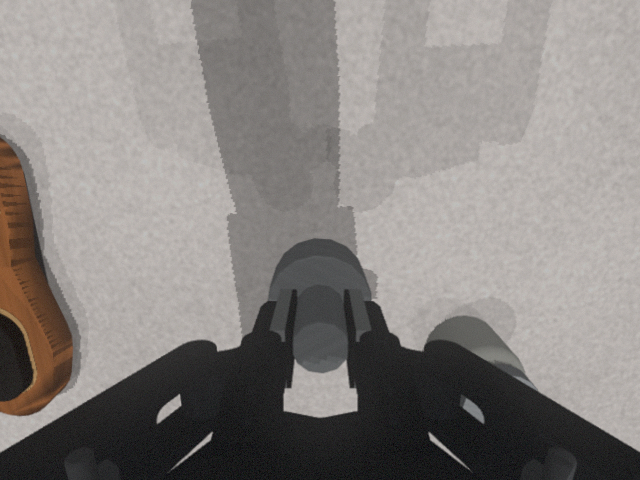

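Weight held, not slipped (4.5 N). Carry to the heel, slower.

```bash

python3 -m jog '[{"grip":1,"x":-15,"y":-2.4,"z":0,"rx":0,"ry":0,"rz":0},{"grip":1,"x":-25,"y":-4,"z":0,"rx":0,"ry":0,"rz":0},{"grip":1,"x":-28,"y":-4.5,"z":0,"rx":0,"ry":0,"rz":0},{"grip":1,"x":-28,"y":-4.5,"z":0,"rx":0,"ry":0,"rz":0},{"grip":1,"x":-28,"y":-4.5,"z":0,"rx":0,"ry":0,"rz":0},{"grip":1,"x":-28,"y":-4.5,"z":0,"rx":0,"ry":0,"rz":0},{"grip":1,"x":-28,"y":-4.5,"z":0,"rx":0,"ry":0,"rz":0},{"grip":1,"x":-28,"y":-4.5,"z":0,"rx":0,"ry":0,"rz":0}]'
python3 -m jog '[{"grip":1,"x":-28,"y":-4.5,"z":0,"rx":0,"ry":0,"rz":0},{"grip":1,"x":-25,"y":-4.5,"z":0,"rx":0,"ry":0,"rz":0},{"grip":1,"x":-15,"y":-3,"z":0,"rx":0,"ry":0,"rz":0},{"grip":1,"x":-7,"y":-0.5,"z":0,"rx":0,"ry":0,"rz":0},{"grip":1,"x":0,"y":0,"z":0,"rx":0,"ry":0,"rz":0},{"grip":1,"x":0,"y":0,"z":0,"rx":0,"ry":0,"rz":0},{"grip":1,"x":0,"y":0,"z":0,"rx":0,"ry":0,"rz":0}]'
python3 ov.py w27
python3 go.py .4738 -.026 .1374 105.3
```

```text
time: 24.95
eef_pos: [0.4652, 0.0487, 0.3434]
tcp_rot: [0.606, 0.795, -0.001, -0.003]
contact_force: [0.9, -0.4, -4.5]
opening: 0.233
time: 25.53
eef_pos: [0.4737, -0.0249, 0.3456]
tcp_rot: [0.606, 0.795, -0.0, -0.001]
contact_force: [0.3, -0.1, -3.7]
opening: 0.236
t 25.58 now [ 0.4738 -0.0247  0.3459] a 105.41 tilt [-0.08  0.05] op 0.236 F [ 0.2 -0.2 -4.8]
rz 0.11 then xyz mm [-1.2 -0.3 53.5]
```

View pics/w27o.png

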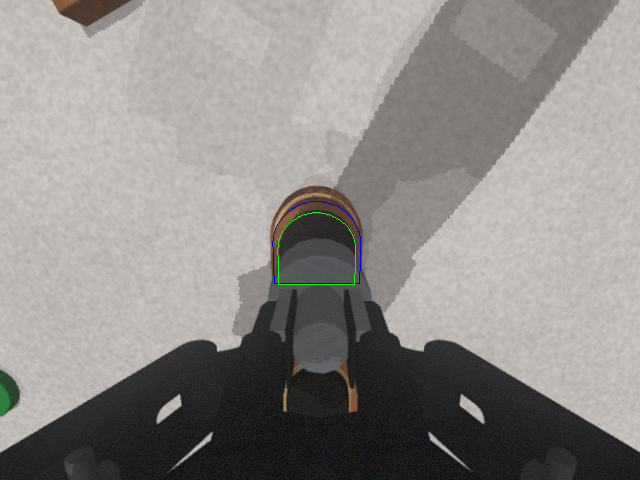

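```bash

python3 -m jog '[{"grip":1,"x":-1.2,"y":0,"z":10,"rx":0,"ry":0,"rz":0},{"grip":1,"x":0,"y":0,"z":15,"rx":0,"ry":0,"rz":0},{"grip":1,"x":0,"y":0,"z":15,"rx":0,"ry":0,"rz":0},{"grip":1,"x":0,"y":0,"z":8,"rx":0,"ry":0,"rz":0},{"grip":1,"x":0,"y":0,"z":0,"rx":0,"ry":0,"rz":0},{"grip":1,"x":0,"y":0,"z":0,"rx":0,"ry":0,"rz":0},{"grip":1,"x":0,"y":0,"z":0,"rx":0,"ry":0,"rz":0}]'
python3 ov.py w28
python3 go.py .4738 -.026 .1374 105.3
python3 -c "
from h import *
c=snap('side','s28.png');cv2.imwrite('pics/s28c.png',cv2.resize(c['frame'][150:300,210:370,::-1],None,fx=4,fy=4,interpolation=3))"
```

```text
time: 26.17
eef_pos: [0.4747, -0.0268, 0.2994]
tcp_rot: [0.606, 0.795, 0.0, 0.001]
contact_force: [-0.1, 0.3, -3.6]
opening: 0.229
t 26.22 now [ 0.4748 -0.0269  0.2997] a 105.35 tilt [ 0.12 -0.03] op 0.229 F [ 0.9  0.8 -4.3]
rz 0.05 then xyz mm [ 1.2 -0.8  7.3]
```

View pics/w28o.png

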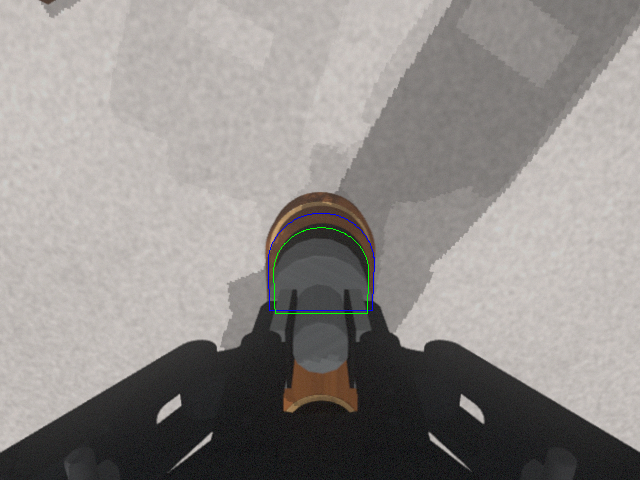

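View pics/s28c.png

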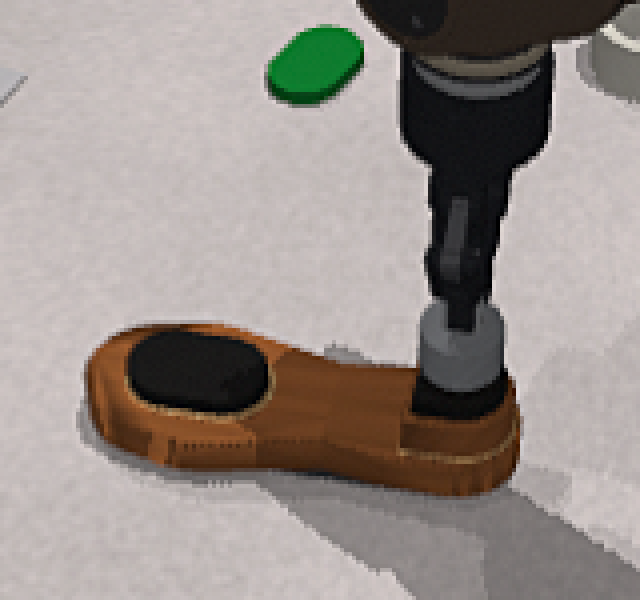

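Good alignment. Slow final descent.

```bash

python3 -m jog '[{"grip":1,"x":0.7,"y":-0.8,"z":2,"rx":0,"ry":0,"rz":0},{"grip":1,"x":0,"y":0,"z":2,"rx":0,"ry":0,"rz":0},{"grip":1,"x":0,"y":0,"z":1.5,"rx":0,"ry":0,"rz":0},{"grip":1,"x":0,"y":0,"z":0,"rx":0,"ry":0,"rz":0},{"grip":1,"x":0,"y":0,"z":0,"rx":0,"ry":0,"rz":0}]'
python3 -m jog '[{"grip":1,"x":0,"y":0,"z":0.7,"rx":0,"ry":0,"rz":0},{"grip":1,"x":0,"y":0,"z":0,"rx":0,"ry":0,"rz":0}]'
python3 -m jog '[{"grip":1,"x":0,"y":0,"z":0.7,"rx":0,"ry":0,"rz":0},{"grip":1,"x":0,"y":0,"z":0,"rx":0,"ry":0,"rz":0}]'
python3 go.py .4738 -.026 .1374 105.3
```

```text
time: 26.68
eef_pos: [0.4733, -0.0265, 0.293]
tcp_rot: [0.606, 0.795, -0.0, -0.0]
contact_force: [-0.4, -0.7, -4.5]
opening: 0.238
time: 26.85
eef_pos: [0.4735, -0.0265, 0.2926]
tcp_rot: [0.606, 0.795, 0.0, 0.0]
contact_force: [-0.1, 0.5, -5.0]
opening: 0.228
time: 27.02
eef_pos: [0.4736, -0.0265, 0.2925]
tcp_rot: [0.606, 0.795, 0.0, 0.0]
contact_force: [-1.5, 0.2, -0.0]
opening: 0.235
t 27.02 now [ 0.4736 -0.0265  0.2925] a 105.34 tilt [ 0.02 -0.  ] op 0.235 F [-1.5  0.2 -0. ]
rz 0.04 then xyz mm [0.5 0.3 0.1]
```

```bash

python3 -m jog '[{"grip":1,"x":0,"y":0,"z":0.3,"rx":0,"ry":0,"rz":0},{"grip":1,"x":0,"y":0,"z":0,"rx":0,"ry":0,"rz":0}]'
python3 -m jog '[{"grip":0.76,"x":0,"y":0,"z":0,"rx":0,"ry":0,"rz":0},{"grip":0.72,"x":0,"y":0,"z":0,"rx":0,"ry":0,"rz":0},{"grip":0.68,"x":0,"y":0,"z":0,"rx":0,"ry":0,"rz":0},{"grip":0.6,"x":0,"y":0,"z":0,"rx":0,"ry":0,"rz":0},{"grip":0.4,"x":0,"y":0,"z":0,"rx":0,"ry":0,"rz":0},{"grip":0.2,"x":0,"y":0,"z":0,"rx":0,"ry":0,"rz":0},{"grip":0.1,"x":0,"y":0,"z":0,"rx":0,"ry":0,"rz":0},{"grip":0,"x":0,"y":0,"z":0,"rx":0,"ry":0,"rz":0}]' 20
python3 -c "
from h import *
snap('wrist','w29.png')"
```

```text
time: 27.18
eef_pos: [0.4737, -0.0265, 0.2925]
tcp_rot: [0.606, 0.795, 0.0, 0.0]
contact_force: [-2.9, 0.8, 3.7]
opening: 0.232
time: 27.85
eef_pos: [0.4734, -0.0265, 0.2915]
tcp_rot: [0.606, 0.795, 0.0, 0.0]
contact_force: [0.1, 0.5, 0.0]
opening: 0.943
```

View pics/w29.png

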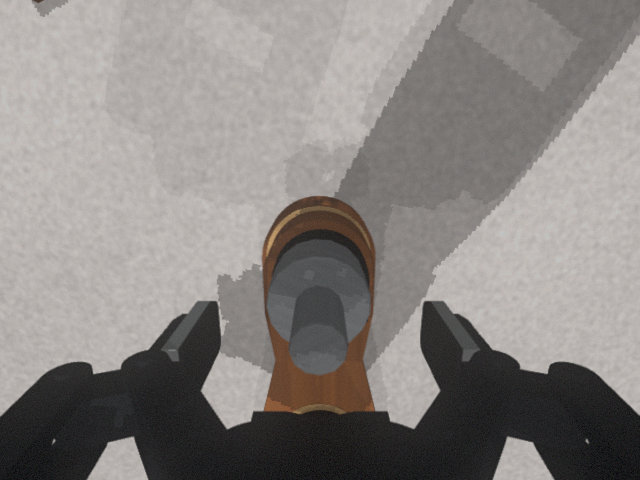

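Weight stands free between the open fingers. Retract upward and move aside for the top view.

```bash

python3 -m jog '[{"grip":0,"x":0,"y":0,"z":-10,"rx":0,"ry":0,"rz":0},{"grip":0,"x":0,"y":0,"z":-25,"rx":0,"ry":0,"rz":0},{"grip":0,"x":0,"y":0,"z":-30,"rx":0,"ry":0,"rz":0},{"grip":0,"x":0,"y":0,"z":-30,"rx":0,"ry":0,"rz":0},{"grip":0,"x":-30,"y":0,"z":0,"rx":0,"ry":0,"rz":0},{"grip":0,"x":-30,"y":0,"z":0,"rx":0,"ry":0,"rz":0},{"grip":0,"x":-30,"y":0,"z":0,"rx":0,"ry":0,"rz":0},{"grip":0,"x":-30,"y":0,"z":0,"rx":0,"ry":0,"rz":0}]'
python3 -m jog '[{"grip":0,"x":-30,"y":0,"z":0,"rx":0,"ry":0,"rz":0},{"grip":0,"x":-30,"y":0,"z":0,"rx":0,"ry":0,"rz":0},{"grip":0,"x":0,"y":0,"z":0,"rx":0,"ry":0,"rz":0},{"grip":0,"x":0,"y":0,"z":0,"rx":0,"ry":0,"rz":0},{"grip":0,"x":0,"y":0,"z":0,"rx":0,"ry":0,"rz":0},{"grip":0,"x":0,"y":0,"z":0,"rx":0,"ry":0,"rz":0}]'
python3 -c "
from h import *
c=snap('top','top30.png');a=cv2.resize(c['frame'][150:280,260:360,::-1],None,fx=4,fy=4,interpolation=3)
c2=snap('side','s30.png');b=cv2.resize(c2['frame'][170:300,220:320+40,::-1][:, :100+20],None,fx=3,fy=4,interpolation=3)
cv2.imwrite('pics/f30.png',np.hstack([a,b]))
print(w2px(c,(.4738,-.026,.146)),w2px(c,(.4738,-.026,.08)),w2px(c,(.6255,.015,.054)))"
```

```text
time: 28.57
eef_pos: [0.5053, -0.1433, 0.388]
tcp_rot: [0.606, 0.795, 0.0, 0.001]
contact_force: [0.7, -0.1, 0.7]
opening: 1.003
time: 29.07
eef_pos: [0.5208, -0.1991, 0.3867]
tcp_rot: [0.606, 0.795, 0.0, -0.0]
contact_force: [0.7, 0.6, 0.7]
opening: 1.003
(np.float64(329.91989240418195), np.float64(247.5938419846214)) (np.float64(329.41744851250985), np.float64(249.36691156581207)) (np.float64(311.12286307048004), np.float64(187.62801969479935))
```

View pics/f30.png

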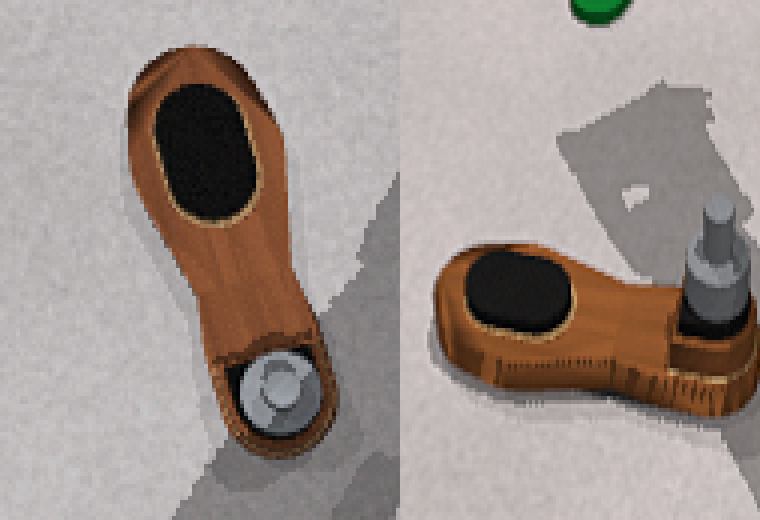

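View pics/top30.png

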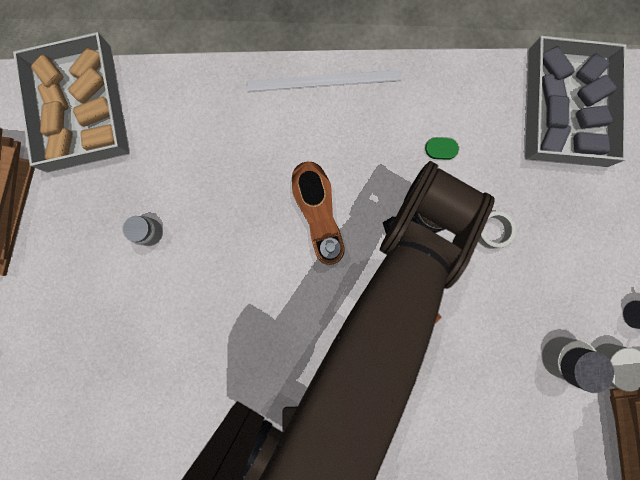

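```bash
python3 -c "
from h import *
print(get_state()['time'],sign_off())"
```

```text
the job is handed in; nothing more can be done
29.1667 None
```

The clog sole is laid up and handed in at about 29 s of the 115 s allowed. I placed the tread pad first, then the smaller heel block, then the heel cap, then the steel weight.

**Placement:** The last top and side pictures show the pad inside its forefoot patch and the block inside the heel patch. The cap sits on the block with both flat edges towards the toe. The weight is upright about 2 mm from the seat centre, by the top camera.

**Setting down the weight:** I lowered it in steps of under 1 mm at the end, until the wrist force showed the cap was carrying it. Only then did I open the fingers, so it was not dropped.

**Bystanders:** The glue jar, the roll of tape and the green look-alike stand where they were. The larger heel block was not touched, though the arm hid most of it in the last top view.

**State at hand-in:** The gripper was open and clear of everything.

**Checks that disagreed or fell short:**
- The wrist and top cameras differed by up to about 2.5 mm on part positions, against tolerances of 10 to 12 mm.
- One automatic fit of the heel patch failed. I replaced it with a reading of the patch's corners, which agreed with the forefoot patch position to within 1 mm.
- The sign-off reported no verdict, so the result rests on these pictures and readings.

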